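Pack the telescope eyepieces into their case

ROBOT

A 6-joint arm with a two-finger parallel gripper is mounted at the origin on the work surface. World frame = base frame: x ahead of the robot, y to its left, z up, the work surface at z = 0. Lengths are in m, angles in degrees, forces in N, time in s.
With the tool pointing down it reaches from about 0.35 to 0.875 m from the base axis. Payload 4.2 kg.
Tool frame: the origin (TCP) lies midway between the tips of the shut fingers; the grasp point (between the pads) lies 19 mm behind it (r.pinch_z is the distance from the TCP to the grasp point, in m); z points along the fingers, y is the line along which they close (so a half turn about z gives the same grasp; the last joint's range is limited). The gripper opens to 87 mm and grips with 3 to 60 N. Pads are 19 mm wide; open, the fingers measure 117 mm over their backs; the gripper's body (75 mm by 190 mm) begins 51 mm behind the grasp point.
Start: joints at [-53.537, 22.042, 0.453, 0, -68.411, -14.817], TCP at [0.231, -0.581, 0.223] pointing down, gripper open.
Joint ranges: [-179.83, 179.83], [-69.29, 118.12], [-61.27, 80.66], [-181.25, 117.63], [-171.15, -9.14], [-177.46, 177.46]. Speed limits (degrees/s): [159.86, 159.86, 180, 180, 180, 180].

INTERFACE

Orientations are given as a 3x3 rotation matrix whose columns are the frame's x, y, z axes.
In Python, from station import r, imaging, models gives the robot as it stands. The module is installed in compiled form; this text tells all that it offers.
- The arm moves only by the tool apply_moves, never from a script. Its argument "moves" is a list of rows, each a list of 2 entries, a list of its own where there are three numbers: the shift along the tool's x, y, z in m, then the turn about the tool's z in degrees. A call has 1 to 5 rows; each row shifts and turns the commanded pose from where the row before left it, along the tool's axes as they then stand; what a row does not reach is not made up. A row lasts 1/12 s, in which the tool goes at most 41.7 mm and 7.16 degrees, less where a joint would pass 70% of its speed; a pose out of reach is approached as far as the arm can. A call is refused whole if a number of a shift passes 0.0417 or a number of a turn 7.16, either way. A call with a gripper value outside its range is refused whole. "hand" is the finger opening in m, from 0 to 0.087, set as the call begins (left out, the last holds). The fingers move at their own pace and stop on an object; the grip force is fixed at half the most. Time passes only in rows, so rows that do not move let the fingers close. It gives the time, the measured TCP pose, the force, the opening and the grip force at its end, in the units of the state.
- r.sense(): the state, without advancing time (a new reading comes with each control period).
- imaging.capture(name): name is "scene" or "top"; returns a dict with "frame" (400x640x3 uint8, blue, green, red), "intrinsics" (3x3 intrinsics, pixels), "eye" and "orientation" of the camera in the world. Camera axes: x right, y down, z forward; pixel columns grow to the right and rows downward; lengths in m; the calibration is good to about 2 mm. A picture is of the moment at which its call begins. There is no depth.
- r.finish_job(): hands the job in; it is judged then, once.
Trained networks look in a picture, given as the dict that the camera call returned (one of the last four; its "shot" number tells which), for a name from the list of things; names that differ only in an ending like _2 or _b are one class to them, and where a whole thing is asked for, a point or a joint stands for the part that bears it (a point fixed in the world has none). Each returns a list of dicts, best first, with "confidence" (0 to 1); they miss things now and then, are a little off and sometimes report something else, mostly with a low value. They report only what shows in the picture. A call takes as long as a camera call. They do not tell look-alikes from the thing itself.
- models.cut_out(picture, target): "region" (400x640 bool, what is visible of it) and "extent" ([left, top, width, height] as shares, 0 to 1, of the picture: columns of its width, rows of its height, round what is visible of it).
- models.place_of(picture, target): "at" ([column, row] as shares, 0 to 1, of the picture: columns of its width, rows of its height: a listed point, or the origin of a listed thing).
The state is a dict: "time_s": time; "joints": joint angles; "joint_velocities": joint speeds; "effort": joint torques, N m; "tcp_pos": TCP position; "ee_rot": TCP orientation; "wrist_force": force on the tool from outside, world axes, zero at the start; "moment": the same for the moment, N m; "gripper_width": opening from 0.0 (shut) to 1.0 (fully open); "gripper_force": force on a finger pad.
Only numpy, scipy, OpenCV 4.12 (cv2) and the standard library are available. Lean on these libraries where they do the work, as an engineer would, in place of code of your own. Each camera call takes 0.05 s, during which the arm holds its last target. There are 200 camera calls.

TASK

Move the four telescope eyepieces one by one from the wooden rack into the open hard case, each upright and fully down in the foam well made for its size (the slim tall tube in the narrow deep well, the fattest in the widest, the shortest in the shallowest, the middling one in the well that is left). Set them down without dropping or tipping any. When all four are in and none stands above the rim, close the lid fully.

Things in the scene. Friction and masses are not known exactly. Their poses are not given: they have to be found in the camera images.
- eye_small: Eyepiece, the shortest: a plain black eyepiece, 41 mm in diameter and 72 mm tall, small glass eye lens on top. Lowest 22 mm: chrome barrel, 31.7 mm in diameter; full diameter from 26 mm up. Origin: centre of its underside, z up, y along the row at the start. Starts upright in the wooden rack: lowest 20 mm in a hole, rack top 34 mm above the table, holes 76 mm apart.
- eye_medium: Eyepiece, the middling one: black, 47 mm in diameter and 82 mm tall, with a thin bright ring; its top 10 mm is a narrower 37 mm rubber eyecup. Lowest 22 mm: chrome barrel, 31.7 mm in diameter; full diameter from 26 mm up. Origin: centre of its underside, z up, y along the row at the start. Starts upright in the wooden rack: lowest 20 mm in a hole, rack top 34 mm above the table, holes 76 mm apart.
- eye_wide: Eyepiece, the fattest: black, 55 mm in diameter and 94 mm tall, with a large glass eye lens on top. Lowest 22 mm: chrome barrel, 31.7 mm in diameter; full diameter from 26 mm up. Origin: centre of its underside, z up, y along the row at the start. Starts upright in the wooden rack: lowest 20 mm in a hole, rack top 34 mm above the table, holes 76 mm apart.
- eye_long: Eyepiece, the slimmest and tallest: a tube (a Barlow lens) 35 mm in diameter and 108 mm tall, aluminium, black sleeve, dark bore on top. Lowest 22 mm: chrome barrel, 31.7 mm in diameter; full diameter from 26 mm up. Origin: centre of its underside, z up, y along the row at the start. Starts upright in the wooden rack: lowest 20 mm in a hole, rack top 34 mm above the table, holes 76 mm apart.
- well_small: Grey block, fixed in the case, 76 x 76 x 72 mm high, with one round well 51 mm wide, 32 mm deep, for the small eyepiece. Origin: centre of the underside, 6 mm above the table; mouth at z = +72 mm, floor at +40, case rim at +118. y along the row of blocks (76 mm apart, any order; case end walls 52 mm past the end centres), x to the hinge. Seated, the eyepiece's top is 6 mm below the rim.
- well_medium: Grey block, fixed in the case, 76 x 76 x 72 mm high, with one round well 57 mm wide, 42 mm deep, for the medium eyepiece. Origin: centre of the underside, 6 mm above the table; mouth at z = +72 mm, floor at +30, case rim at +118. y along the row of blocks (76 mm apart, any order; case end walls 52 mm past the end centres), x to the hinge. Seated, the eyepiece's top is 6 mm below the rim.
- well_wide: Grey block, fixed in the case, 76 x 76 x 72 mm high, with one round well 65 mm wide, 54 mm deep, for the wide eyepiece. Origin: centre of the underside, 6 mm above the table; mouth at z = +72 mm, floor at +18, case rim at +118. y along the row of blocks (76 mm apart, any order; case end walls 52 mm past the end centres), x to the hinge. Seated, the eyepiece's top is 6 mm below the rim.
- well_long: Grey block, fixed in the case, 76 x 76 x 72 mm high, with one round well 44.5 mm wide, 68 mm deep, for the long eyepiece. Origin: centre of the underside, 6 mm above the table; mouth at z = +72 mm, floor at +4, case rim at +118. y along the row of blocks (76 mm apart, any order; case end walls 52 mm past the end centres), x to the hinge. Seated, the eyepiece's top is 6 mm below the rim.
- lid (a joint): Lid of the case: 0 = shut, grows as it opens, up to 2.5 rad; upright at 1.57; starts leaning back at 2.1 to 2.4. Stiff hinge: stays where left, so push it all the way down (3 to 6 N at its edge). Hinge line: parallel to the row of blocks, 118 mm above their undersides, 44 mm to the +x side of their centres.
- lid_edge (a point): Middle of the lid's free edge, at mid-thickness. The lid is a flat slab 88 x 344 mm, 23 mm thick. Axes fixed to the lid: x from free edge to hinge, y along the hinge, z out of the outer face (up when shut). The hinge line is 88 mm along +x and 12 mm along -z from here; the outer face 11 mm along +z. Shut: 136 mm above the table.
Not all that is in view belongs to the job. Leave any blue look-alike of the eye_long alone.

How it is judged (in metres and radians):
On the way, in this order (a step that is already met when the one before it is completed fails the run):
1. all four eyepieces are released and seated in their own wells, below the rim, with the lid still open (horizontal distance between eye_small and well_small below 0.01 m and z of eye_small in the frame of well_small between 0.036 and 0.044 m and angle between each of eye_small, eye_medium, eye_wide, eye_long's own z axis and vertical below 0.12 rad and linear speed of each of eye_small, eye_medium, eye_wide, eye_long below 0.02 m/s and contact force between the fingers and eye_small below 0.1 N and horizontal distance between eye_medium and well_medium below 0.01 m and z of eye_medium in the frame of well_medium between 0.026 and 0.034 m and contact force between the fingers and eye_medium below 0.1 N and horizontal distance between eye_wide and well_wide below 0.01 m and z of eye_wide in the frame of well_wide between 0.014 and 0.022 m and contact force between the fingers and eye_wide below 0.1 N and horizontal distance between eye_long and well_long below 0.01 m and z of eye_long in the frame of well_long between 0 and 0.008 m and contact force between the fingers and eye_long below 0.1 N and value of joint lid above 1 rad), for 0.2 s.
2. the lid is shut (value of joint lid below 0.05 rad), for 0.2 s.
At the end, for the whole second after the job is handed in: Each eyepiece is in its own well: centre within 10 mm of the well's axis, underside within 4 mm of the well's floor, upright within 0.12 rad, at rest and released; the lid is shut to within 0.05 rad and still (horizontal distance between eye_small and well_small below 0.01 m and z of eye_small in the frame of well_small between 0.036 and 0.044 m and angle between each of eye_small, eye_medium, eye_wide, eye_long's own z axis and vertical below 0.12 rad and linear speed of each of eye_small, eye_medium, eye_wide, eye_long below 0.02 m/s and contact force between the fingers and eye_small below 0.1 N and horizontal distance between eye_medium and well_medium below 0.01 m and z of eye_medium in the frame of well_medium between 0.026 and 0.034 m and contact force between the fingers and eye_medium below 0.1 N and horizontal distance between eye_wide and well_wide below 0.01 m and z of eye_wide in the frame of well_wide between 0.014 and 0.022 m and contact force between the fingers and eye_wide below 0.1 N and horizontal distance between eye_long and well_long below 0.01 m and z of eye_long in the frame of well_long between 0 and 0.008 m and contact force between the fingers and eye_long below 0.1 N and value of joint lid below 0.05 rad and velocity of joint lid below 0.05 rad/s); the robot touches nothing.
It fails at once if an eyepiece is dropped (moves at over 0.7 m/s, about 25 mm of fall, out of the fingers) ((linear speed of eye_small above 0.7 m/s and contact force between the fingers and eye_small below 0.05 N) or (linear speed of eye_medium above 0.7 m/s and contact force between the fingers and eye_medium below 0.05 N) or (linear speed of eye_wide above 0.7 m/s and contact force between the fingers and eye_wide below 0.05 N) or (linear speed of eye_long above 0.7 m/s and contact force between the fingers and eye_long below 0.05 N)).
It fails at once if an eyepiece is tipped over (more than 0.7 rad) (angle between any of eye_small, eye_medium, eye_wide, eye_long's own z axis and vertical above 0.7 rad).
It also fails if it takes over 136 s, if anything falls off the work surface, if the arm or the gripper's body presses on something with over 40 N, if the wrist force passes 120 N, or if a joint passes its speed limit or range.

## Working session

There is one attempt and no reset: what is moved stays moved. The work goes in short steps, Python scripts to look and compute and a tool call to move; the robot and the scene stay as the last step left them, time stands still between calls to the robot, and variables do not carry over. Pictures are saved under pics/ and viewed, at most 14 in all, crops included, and the job is handed in when it is done.

Besides the shell and the picture viewer there is one more tool, called after ">>>" by a JSON object that holds its "fn" and its "kwargs", one argument or row to a line. apply_moves: Moves the arm, as the interface text tells. Its arguments: {"type":"object","properties":{"moves":{"type":"array"},"hand":{"type":"number"}},"required":["moves"]}

```bash
mkdir -p pics; cat > h.py <<'E'
import numpy as np, cv2
from station import r, imaging, models
def proj(p,P):
    R=np.array(p["orientation"]);q=R.T@(np.array(P)-p["eye"]);u=np.array(p["intrinsics"])@q;return u[:2]/u[2]
def ray(p,uv):
    d=np.linalg.inv(np.array(p["intrinsics"]))@np.array([uv[0],uv[1],1.]);d=np.array(p["orientation"])@d
    return np.array(p["eye"]),d/np.linalg.norm(d)
def onz(p,uv,z):
    o,d=ray(p,uv);return o+d*(z-o[2])/d[2]
def tri(a,ua,b,ub):
    o1,d1=ray(a,ua);o2,d2=ray(b,ub)
    s=np.linalg.lstsq(np.c_[d1,-d2],o2-o1,rcond=None)[0];x=o1+s[0]*d1;y=o2+s[1]*d2
    return (x+y)/2,np.linalg.norm(x-y)
E
cat > a.py <<'E'
from h import *
np.set_printoptions(precision=4,suppress=True)
s=r.sense();print({k:s[k] for k in("time_s","tcp_pos","ee_rot","gripper_width")})
P={n:imaging.capture(n) for n in("scene","top")}
for n,p in P.items():
    cv2.imwrite(f"pics/{n}0.png",p["frame"]);print(n,p["eye"],p["orientation"],p["intrinsics"])
for t in["eye_small","eye_medium","eye_wide","eye_long","well_small","well_medium","well_wide","well_long","lid","lid_edge"]:
    D={}
    for n,p in P.items():
        D[n]=[(np.array(d["at"])*[640,400],round(d["confidence"],2)) for d in models.place_of(p,t)][:3]
    print(t,D)
    for a,ca in D["scene"]:
        for b,cb in D["top"]:
            print("   ",*tri(P["scene"],a,P["top"],b),ca,cb)
E
python3 a.py
```

```text
{'time_s': 0.0, 'tcp_pos': array([ 0.2304, -0.5803,  0.2215]), 'ee_rot': array([[-0.9295, -0.3687, -0.0009],
       [-0.3687,  0.9295,  0.002 ],
       [ 0.0001,  0.0022, -1.    ]]), 'gripper_width': 0.9956856720723475}
scene [ 1.0164 -0.1957  0.7849] [[ 0.4295  0.7057 -0.5635]
 [ 0.903  -0.3443  0.2571]
 [-0.0126 -0.6193 -0.7851]] [[400.4486   0.     309.856 ]
 [  0.     400.4486 195.551 ]
 [  0.       0.       1.    ]]
top [ 0.4444 -0.0018  1.0208] [[ 0.0144 -0.9977  0.0657]
 [-0.9999 -0.0145 -0.0005]
 [ 0.0015 -0.0657 -0.9978]] [[365.8681   0.     318.7455]
 [  0.     365.8681 199.1771]
 [  0.       0.       1.    ]]
eye_small {'scene': [(array([420.096, 180.8  ]), 0.84)], 'top': [(array([199.104, 184.08 ]), 0.59)]}
    [0.5461 0.3247 0.0199] 0.004793007773114352 0.84 0.59
eye_medium {'scene': [(array([394.688, 188.4  ]), 0.97)], 'top': [(array([225.408, 189.   ]), 0.72)]}
    [0.535  0.2555 0.0142] 0.00048643683522493357 0.97 0.72
eye_wide {'scene': [(array([365.888, 196.2  ]), 0.88)], 'top': [(array([253.12, 194.32]), 0.56)]}
    [0.5221 0.1803 0.0099] 0.0012867147452997935 0.88
[... 682 characters left out ...]
  0.2712] 0.2938209720336925 0.16 0.87
well_medium {'scene': [], 'top': [(array([440.384, 214.2  ]), 0.57)]}
well_wide {'scene': [], 'top': [(array([385.984, 225.   ]), 0.93)]}
well_long {'scene': [], 'top': [(array([360.384, 223.72 ]), 0.93), (array([197.312, 185.4  ]), 0.56), (array([440.512, 215.48 ]), 0.22)]}Traceback (most recent call last):
  File "a.py", line 10, in <module>
    D[n]=[(np.array(d["at"])*[640,400],round(d["confidence"],2)) for d in models.place_of(p,t)][:3]
                                                                          ~~~~~~~~~~~~~~~^^^^^
ValueError: it knows: eye_long, eye_medium, eye_small, eye_wide, lid_edge, well_long, well_medium, well_small, well_wide
```

View pics/scene0.png

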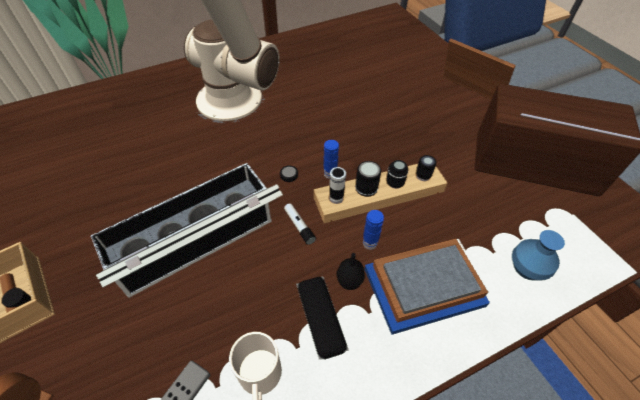

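View pics/top0.png

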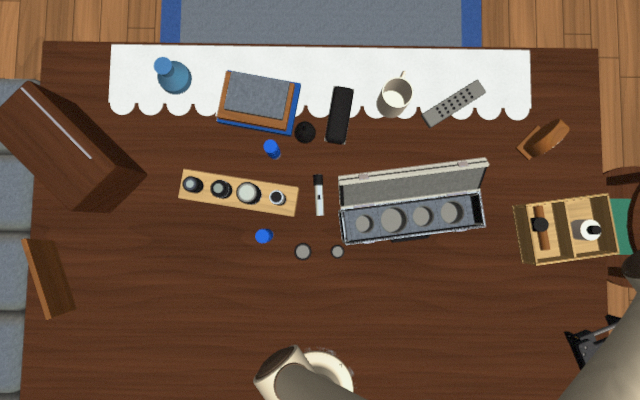

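The scene view shows the rack with long (336,185), wide (368,178), medium (397,172), small (427,165), and blue decoys at (331,155) and (374,228). In the top view, the wells run left to right as long (363,223), wide (392,219), small (422,215), medium (452,211). The lid leans back at the top.

```bash
cat > b.py <<'E'
from h import *
a=cv2.imread("pics/top0.png");b=cv2.imread("pics/scene0.png")
c1=cv2.resize(a[150:250,330:490],None,fx=5,fy=5,interpolation=cv2.INTER_CUBIC)
cv2.imwrite("pics/c1.png",cv2.convertScaleAbs(c1,alpha=1.6))
c2=cv2.resize(a[160:220,170:306],None,fx=5,fy=5,interpolation=cv2.INTER_CUBIC)
c3=cv2.resize(b[120:225,305:455],None,fx=4,fy=4,interpolation=cv2.INTER_CUBIC)
c=np.zeros((300,680,3),np.uint8);c[:300]=c2
cv2.imwrite("pics/c2.png",cv2.convertScaleAbs(c,alpha=1.6));cv2.imwrite("pics/c3.png",cv2.convertScaleAbs(c3,alpha=1.6))
E
python3 b.py
```

```text
(no output)
```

View pics/c1.png

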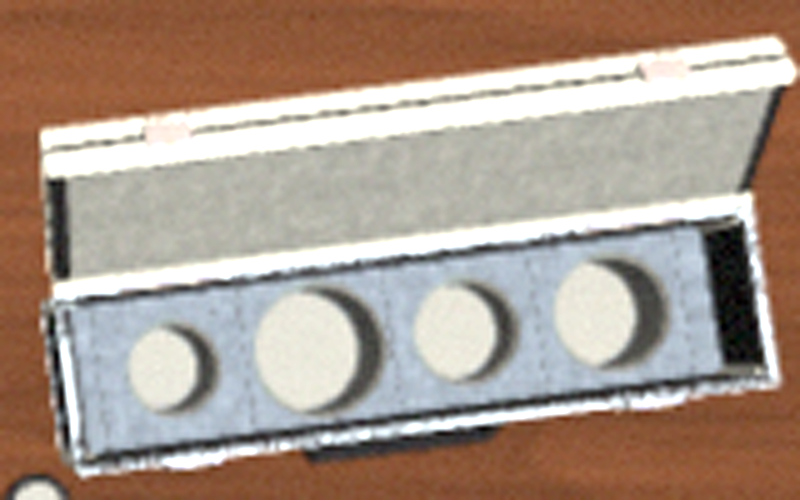

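View pics/c2.png

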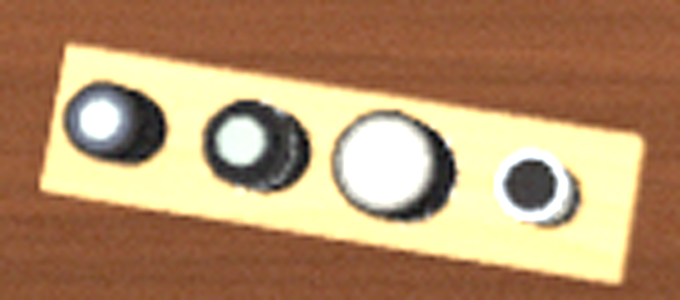

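View pics/c3.png

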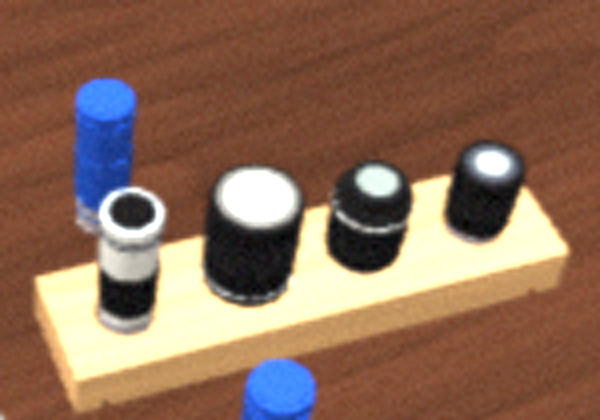

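Zoomed: the mouths are clean ellipses in the top crop, and the eyepiece tops show in both views. I'll triangulate the tops and fit lines with 76 mm spacing.

```bash
cat > c.py <<'E'
from h import *
np.set_printoptions(precision=4,suppress=True)
t=imaging.capture("top");s=imaging.capture("scene")
z=lambda q,f,o:(np.array(q)+.5)/f-.5+np.array(o)
def line(X,k):
    X=np.array(X);k=np.array(k);A=np.c_[np.ones(4),k]
    c=np.linalg.lstsq(A,X[:,:2],rcond=None)[0];d=c[1]
    print(" step",np.linalg.norm(d),"yaw of row",np.degrees(np.arctan2(d[1],d[0])),"resid mm\n",(A@c-X[:,:2])*1e3);return A@c
names=["long","wide","medium","small"]
T=[(530,184),(385,162),(238,139),(99,119)];S=[(132,212),(258,197),(381,181),(490,163)];H=[.122,.108,.096,.086]
E=[];F=[]
for n,a,b,h in zip(names,T,S,H):
    ua=z(a,5,(170,160));ub=z(b,4,(305,120));p,e=tri(t,ua,s,ub);E.append(onz(t,ua,h));F.append(onz(s,ub,h));print(n,p,e,"onz top",E[-1],"scene",F[-1])
print("top");E=line(E,range(4));print(E);print("scene");F=line(F,range(4));print(F);print("mean",(E+F)/2)
W=[(172.5,368),(319,350),(465,332),(611,313)]
M=[onz(t,z(a,5,(330,150)),.078) for a in W];print("wells long wide small medium");print(line(M,range(4)))
d=models.place_of(t,"lid_edge"),models.place_of(s,"lid_edge");print(d)
if d[0] and d[1]: print(tri(t,np.array(d[0][0]["at"])*[640,400],s,np.array(d[1][0]["at"])*[640,400]))
# project mouths into the scene view for checking
im=cv2.imread("pics/scene0.png");Mf=line(M,range(4))
R=[.02225,.0325,.0255,.0285]
for m,rr in zip(Mf,R):
    q=np.array([proj(s,[m[0]+rr*np.cos(a),m[1]+rr*np.sin(a),.078]) for a in np.linspace(0,6.28,60)])
    cv2.polylines(im,[np.int32(q*16)],True,(0,255,0),1,shift=4)
cv2.imwrite("pics/chk.png",cv2.convertScaleAbs(cv2.resize(im[150:310,80:300],None,fx=3.5,fy=3.5,interpolation=cv2.INTER_CUBIC),alpha=2))
E
python3 c.py
```

```text
long [0.509  0.1042 0.1217] 0.00011981997358118498 onz top [0.5089 0.1041 0.122 ] scene [0.5092 0.1041 0.122 ]
wide [0.5201 0.1789 0.1085] 0.0011052647702112699 onz top [0.5199 0.1785 0.108 ] scene [0.5199 0.1798 0.108 ]
medium [0.5317 0.2562 0.0963] 0.0009495209522541775 onz top [0.5315 0.2558 0.096 ] scene [0.5316 0.2568 0.096 ]
small [0.5414 0.3294 0.0868] 0.0011148555565915128 onz top [0.5417 0.3302 0.086 ] scene [0.5408 0.3294 0.086 ]
top
 step 0.07637238490884471 yaw of row 81.71394331161008 resid mm
 [[ 0.0933 -0.2767]
 [ 0.1102  0.8407]
 [-0.5003 -0.8513]
 [ 0.2968  0.2873]]
[[0.509  0.1038]
 [0.52   0.1794]
 [0.531  0.2549]
 [0.542  0.3305]]
scene
 step 0.07604893481210348 yaw of row 81.96102498813391 resid mm
 [[ 0.1808  0.4979]
 [ 0.1952  0.0886]
 [-0.9326 -1.6707]
 [ 0.5567  1.0843]]
[[0.5094 0.1046]
 [0.5201 0.1799]
 [0.5307 0.2552]
 [0.5413 0.3305]]
mean [[0.5092 0.1042]
 [0.52   0.1796]
 [0.5309 0.2551]
 [0.5417 0.3305]]
wells long wide small medium
 step 0.07602928626034115 yaw of row -82.05994460312276 resid mm
 [[-0.1099 -0.0187]
 [ 0.058   0.0449]
 [ 0.2138 -0.0338]
 [-0.1619  0.0076]]
[[ 0.4462 -0.1199]
 [ 0.4567 -0.1952]
 [ 0.4672 -0.2705]
 [ 0.4777 -0.3458]]
([{'at': [0.6455, 0.4227], 'confidence': 0.97}], [{'at': [0.3027, 0.5727], 'confidence': 0.65}])
(array([ 0.5705, -0.218 ,  0.1934]), np.float64(0.0032539901897259897))
 step 0.07602928626034115 yaw of row -82.05994460312276 resid mm
 [[-0.1099 -0.0187]
 [ 0.058   0.0449]
 [ 0.2138 -0.0338]
 [-0.1619  0.0076]]
```

View pics/chk.png

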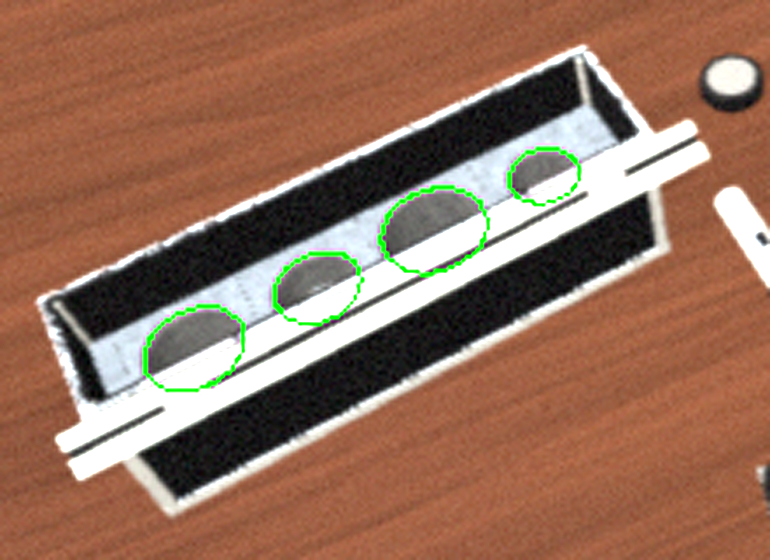

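Heights triangulate to 122/109/96/87 mm (expected 122/108/96/86) and the mouths project well into the second view. Next is planning the moves.

```bash
cat > plan.py <<'E'
import sys,math
from h import *
# waypoints x,y,z,phi(tool y heading deg); prints rows in tool axes, rounded, rounding carried along
s=r.sense();p=np.array(s["tcp_pos"],float);R=np.array(s["ee_rot"]);ph=math.degrees(math.atan2(R[1,1],R[0,1]))
print("at",p.round(4),round(ph,2))
for w in sys.argv[1:]:
    g=[float(v) for v in w.split(",")];G=np.array(g[:3]);gp=g[3]
    n=max(1,math.ceil(np.linalg.norm(G-p)/.041),math.ceil(abs(gp-ph)/7));rows=[]
    for i in range(n,0,-1):
        a=math.radians(ph);y=np.array([math.cos(a),math.sin(a),0]);x=np.array([-y[1],y[0],0]);x=np.array([-y[1],y[0],0])
        d=(G-p)/i;sh=[round(float(v),3) for v in(d@x,d@y,-d[2])];t=round(-(gp-ph)/i,1)
        p=p+sh[0]*x+sh[1]*y-np.array([0,0,sh[2]]);ph-=t;rows.append([sh,t])
    print("->",w)
    for k in range(0,n,5):print("  ",str(rows[k:k+5]).replace(" ",""))
E
python3 plan.py .5092,.1042,.22,81.84
```

```text
at [ 0.2306 -0.5809  0.2225] 111.65
-> .5092,.1042,.22,81.84
   [[[-0.027,0.028,0.0],1.6],[[-0.026,0.029,0.0],1.6],[[-0.025,0.03,0.0],1.6],[[-0.025,0.03,0.0],1.6],[[-0.024,0.031,0.0],1.6]]
   [[[-0.023,0.032,0.0],1.6],[[-0.022,0.032,0.0],1.6],[[-0.021,0.033,0.0],1.6],[[-0.02,0.033,0.0],1.5],[[-0.019,0.034,0.0],1.6]]
   [[[-0.018,0.034,0.0],1.5],[[-0.017,0.035,0.0],1.6],[[-0.016,0.035,0.0],1.5],[[-0.015,0.036,0.0],1.6],[[-0.014,0.036,0.001],1.5]]
   [[[-0.014,0.037,0.0],1.6],[[-0.013,0.037,0.001],1.5],[[-0.011,0.037,0.0],1.6],[[-0.011,0.037,0.001],1.5]]
```

>>> {"fn": "apply_moves", "kwargs": {
  "moves": [
    [[-0.027, 0.028, 0.0], 1.6],
    [[-0.026, 0.029, 0.0], 1.6],
    [[-0.025, 0.03, 0.0], 1.6],
    [[-0.025, 0.03, 0.0], 1.6],
    [[-0.024, 0.031, 0.0], 1.6]
  ],
  "hand": 0.055
}}

```text
time_s: 1.52
tcp_pos: [0.3045, -0.3987, 0.2226]
ee_rot: [[-0.972, -0.234, 0.0], [-0.234, 0.972, -0.0], [-0.0, -0.0, -1.0]]
wrist_force: [0.8, -0.1, 0.5]
gripper_width: 0.707
gripper_force: 0.0
```

>>> {"fn": "apply_moves", "kwargs": {
  "moves": [
    [[-0.023, 0.032, 0.0], 1.6],
    [[-0.022, 0.032, 0.0], 1.6],
    [[-0.021, 0.033, 0.0], 1.6],
    [[-0.02, 0.033, 0.0], 1.5],
    [[-0.019, 0.034, 0.0], 1.6]
  ]
}}

```text
time_s: 1.93
tcp_pos: [0.3781, -0.218, 0.223]
ee_rot: [[-0.995, -0.099, 0.001], [-0.099, 0.995, -0.0], [-0.001, -0.0, -1.0]]
wrist_force: [1.3, 0.1, 0.4]
gripper_width: 0.629
gripper_force: 0.0
```

>>> {"fn": "apply_moves", "kwargs": {
  "moves": [
    [[-0.018, 0.034, 0.0], 1.5],
    [[-0.017, 0.035, 0.0], 1.6],
    [[-0.016, 0.035, 0.0], 1.5],
    [[-0.015, 0.036, 0.0], 1.6],
    [[-0.014, 0.036, 0.001], 1.5]
  ]
}}

```text
time_s: 2.35
tcp_pos: [0.45, -0.038, 0.2222]
ee_rot: [[-0.999, 0.035, 0.002], [0.035, 0.999, 0.0], [-0.002, 0.0, -1.0]]
wrist_force: [1.2, -0.8, 0.4]
gripper_width: 0.63
gripper_force: 0.0
```

>>> {"fn": "apply_moves", "kwargs": {
  "moves": [
    [[-0.014, 0.037, 0.0], 1.6],
    [[-0.013, 0.037, 0.001], 1.5],
    [[-0.011, 0.037, 0.0], 1.6],
    [[-0.011, 0.037, 0.001], 1.5],
    [[0, 0, 0], 0]
  ]
}}

```text
time_s: 2.77
tcp_pos: [0.5122, 0.109, 0.2192]
ee_rot: [[-0.99, 0.138, 0.002], [0.138, 0.99, 0.001], [-0.002, 0.001, -1.0]]
wrist_force: [-0.1, -0.0, 0.1]
gripper_width: 0.63
gripper_force: 0.0
```

```bash
python3 plan.py .5092,.1042,.22,81.84 .5092,.1042,.088,81.84; python3 plan.py .5092,.1042,.22,81.84|head -1
```

```text
at [0.5122 0.109  0.2192] 82.08
-> .5092,.1042,.22,81.84
   [[[0.002,-0.005,-0.001],0.2]]
-> .5092,.1042,.088,81.84
   [[[0.0,-0.0,0.033],0.0],[[0.0,-0.0,0.033],0.0],[[0.0,-0.0,0.033],0.0],[[0.0,-0.0,0.033],0.0]]
at [0.5122 0.109  0.2192] 82.08
```

>>> {"fn": "apply_moves", "kwargs": {
  "moves": [
    [[0, 0, 0], 0],
    [[0, 0, 0], 0]
  ]
}}

```text
time_s: 2.93
tcp_pos: [0.5091, 0.1039, 0.2193]
ee_rot: [[-0.99, 0.141, -0.001], [0.141, 0.99, -0.0], [0.001, -0.001, -1.0]]
wrist_force: [-1.0, -0.6, 0.1]
gripper_width: 0.633
gripper_force: 0.0
```

>>> {"fn": "apply_moves", "kwargs": {
  "moves": [
    [[0, 0, 0.04], 0],
    [[0, 0, 0.04], 0],
    [[0, 0, 0.03], 0],
    [[0, 0, 0.021], 0],
    [[0, 0, 0], 0]
  ]
}}

```text
time_s: 3.35
tcp_pos: [0.5059, 0.1011, 0.0846]
ee_rot: [[-0.989, 0.145, -0.009], [0.145, 0.989, -0.004], [0.008, -0.005, -1.0]]
wrist_force: [-0.1, -0.9, -0.1]
gripper_width: 0.63
gripper_force: 0.0
```

>>> {"fn": "apply_moves", "kwargs": {
  "moves": [
    [[0, 0, 0], 0],
    [[0, 0, 0], 0],
    [[0, 0, 0], 0],
    [[0, 0, 0], 0],
    [[0, 0, 0], 0]
  ],
  "hand": 0.0
}}

```text
time_s: 3.77
tcp_pos: [0.5105, 0.1042, 0.0903]
ee_rot: [[-0.99, 0.142, 0.003], [0.142, 0.99, 0.001], [-0.003, 0.002, -1.0]]
wrist_force: [0.4, -0.2, 4.9]
gripper_width: 0.397
gripper_force: 30.0
```

>>> {"fn": "apply_moves", "kwargs": {
  "moves": [
    [[0, 0, 0], 0],
    [[0, 0, 0], 0]
  ]
}}

```text
time_s: 3.93
tcp_pos: [0.5106, 0.1043, 0.0903]
ee_rot: [[-0.99, 0.141, 0.003], [0.141, 0.99, 0.001], [-0.003, 0.001, -1.0]]
wrist_force: [-0.6, -0.9, 6.4]
gripper_width: 0.394
gripper_force: 30.0
```

>>> {"fn": "apply_moves", "kwargs": {
  "moves": [
    [[0, 0, -0.02], 0],
    [[0, 0, -0.03], 0],
    [[0, 0, -0.035], 0],
    [[0, 0, -0.03], 0],
    [[0, 0, -0.025], 0]
  ]
}}

```text
time_s: 4.35
tcp_pos: [0.5096, 0.1042, 0.231]
ee_rot: [[-0.99, 0.142, 0.002], [0.142, 0.99, 0.001], [-0.002, 0.001, -1.0]]
wrist_force: [0.2, 1.7, -0.8]
gripper_width: 0.392
gripper_force: 30.0
```

>>> {"fn": "apply_moves", "kwargs": {
  "moves": [
    [[0, 0, 0], 0],
    [[0, 0, 0], 0]
  ]
}}

```text
time_s: 4.52
tcp_pos: [0.5097, 0.1044, 0.2298]
ee_rot: [[-0.99, 0.142, 0.003], [0.142, 0.99, 0.002], [-0.002, 0.003, -1.0]]
wrist_force: [0.6, -0.4, -2.8]
gripper_width: 0.39
gripper_force: 30.0
```

```bash
python3 plan.py .4462,-.1199,.23,97.94 .4462,-.1199,.095,97.94
```

```text
at [0.5097 0.1044 0.2298] 81.84
-> .4462,-.1199,.23,97.94
   [[[0.005,-0.039,-0.0],-2.7],[[0.007,-0.038,-0.0],-2.7],[[0.009,-0.038,-0.0],-2.7],[[0.01,-0.037,-0.0],-2.7],[[0.012,-0.037,-0.0],-2.7]]
   [[[0.015,-0.036,-0.0],-2.6]]
-> .4462,-.1199,.095,97.94
   [[[-0.0,-0.0,0.034],-0.0],[[-0.0,-0.0,0.034],-0.0],[[-0.0,-0.0,0.033],-0.0],[[-0.0,-0.0,0.034],-0.0]]
```

>>> {"fn": "apply_moves", "kwargs": {
  "moves": [
    [[0.005, -0.039, 0], -2.7],
    [[0.007, -0.038, 0], -2.7],
    [[0.009, -0.038, 0], -2.7],
    [[0.01, -0.037, 0], -2.7],
    [[0.012, -0.037, 0], -2.7]
  ]
}}

```text
time_s: 4.93
tcp_pos: [0.4552, -0.0844, 0.2267]
ee_rot: [[-0.995, -0.096, -0.004], [-0.096, 0.995, 0.0], [0.004, 0.001, -1.0]]
wrist_force: [1.7, -0.5, -1.0]
gripper_width: 0.394
gripper_force: 30.0
```

>>> {"fn": "apply_moves", "kwargs": {
  "moves": [
    [[0.015, -0.036, 0], -2.6],
    [[0, 0, 0], 0],
    [[0, 0, 0], 0],
    [[0, 0, 0], 0]
  ]
}}

```text
time_s: 5.27
tcp_pos: [0.445, -0.1203, 0.2273]
ee_rot: [[-0.991, -0.137, -0.002], [-0.137, 0.991, 0.0], [0.002, 0.001, -1.0]]
wrist_force: [0.2, 0.2, -1.9]
gripper_width: 0.392
gripper_force: 30.0
```

```bash
python3 plan.py .4462,-.1199,.23,97.94; python3 -c "
from h import *
t=imaging.capture('top');cv2.imwrite('pics/t1.png',cv2.convertScaleAbs(cv2.resize(t['frame'][150:270,320:480],None,fx=5,fy=5,interpolation=cv2.INTER_CUBIC),alpha=1.6))
s=imaging.capture('scene')
print(models.place_of(s,'eye_long'),models.place_of(t,'eye_long'))
print(proj(s,[.4462,-.1199,.23-.074]),proj(t,[.4462,-.1199,.23-.074]))"
```

```text
at [ 0.445  -0.1203  0.2273] 97.87
-> .4462,-.1199,.23,97.94
   [[[-0.001,0.0,-0.003],-0.1]]
[{'at': [0.5739, 0.6105], 'confidence': 0.89}, {'at': [0.3605, 0.446], 'confidence': 0.86}, {'at': [0.5139, 0.4358], 'confidence': 0.81}] [{'at': [0.4317, 0.391], 'confidence': 0.75}]
[229.00595776 176.83670757] [368.26448348 223.23496284]
```

>>> {"fn": "apply_moves", "kwargs": {
  "moves": [
    [[-0.001, 0, 0.02], 0],
    [[0, 0, 0.03], 0],
    [[0, 0, 0.025], 0],
    [[0, 0, 0.01], 0],
    [[0, 0, 0], 0]
  ]
}}

```text
time_s: 5.88
tcp_pos: [0.4449, -0.1193, 0.1408]
ee_rot: [[-0.99, -0.139, -0.007], [-0.139, 0.99, 0.0], [0.007, 0.001, -1.0]]
wrist_force: [0.2, -0.3, -0.7]
gripper_width: 0.395
gripper_force: 30.0
```

>>> {"fn": "apply_moves", "kwargs": {
  "moves": [
    [[0, 0, 0.015], 0],
    [[0, 0, 0.015], 0],
    [[0, 0, 0.01], 0],
    [[0, 0, 0.008], 0],
    [[0, 0, 0], 0]
  ]
}}

```text
time_s: 6.3
tcp_pos: [0.4466, -0.1197, 0.0949]
ee_rot: [[-0.99, -0.139, -0.002], [-0.139, 0.99, -0.0], [0.002, 0.0, -1.0]]
wrist_force: [0.1, 0.2, -1.1]
gripper_width: 0.399
gripper_force: 30.0
```

>>> {"fn": "apply_moves", "kwargs": {
  "moves": [
    [[0, 0, 0.002], 0],
    [[0, 0, 0.002], 0],
    [[0, 0, 0], 0],
    [[0, 0, 0], 0]
  ]
}}

```text
time_s: 6.63
tcp_pos: [0.4471, -0.1202, 0.092]
ee_rot: [[-0.99, -0.138, 0.001], [-0.138, 0.99, 0.0], [-0.001, -0.0, -1.0]]
wrist_force: [-0.3, -0.7, -1.6]
gripper_width: 0.395
gripper_force: 30.0
```

Still free; about 5 mm to go, so I continue gently.

>>> {"fn": "apply_moves", "kwargs": {
  "moves": [
    [[0, 0, 0.002], 0],
    [[0, 0, 0.001], 0],
    [[0, 0, 0.001], 0],
    [[0, 0, 0], 0],
    [[0, 0, 0], 0]
  ]
}}

```text
time_s: 7.05
tcp_pos: [0.4467, -0.1203, 0.0875]
ee_rot: [[-0.99, -0.138, -0.0], [-0.138, 0.99, -0.0], [0.0, -0.0, -1.0]]
wrist_force: [0.5, -0.3, -1.3]
gripper_width: 0.395
gripper_force: 30.0
```

>>> {"fn": "apply_moves", "kwargs": {
  "moves": [
    [[0, 0, 0.001], 0],
    [[0, 0, 0.001], 0],
    [[0, 0, 0], 0],
    [[0, 0, 0], 0]
  ]
}}

```text
time_s: 7.38
tcp_pos: [0.4472, -0.1203, 0.0864]
ee_rot: [[-0.99, -0.139, 0.001], [-0.139, 0.99, -0.0], [-0.001, -0.0, -1.0]]
wrist_force: [-1.6, 1.0, 5.8]
gripper_width: 0.395
gripper_force: 30.0
```

>>> {"fn": "apply_moves", "kwargs": {
  "moves": [
    [[0, 0, 0], 0],
    [[0, 0, 0], 0],
    [[0, 0, 0], 0],
    [[0, 0, 0], 0]
  ],
  "hand": 0.05
}}

```text
time_s: 7.72
tcp_pos: [0.4467, -0.1202, 0.0853]
ee_rot: [[-0.99, -0.138, -0.0], [-0.138, 0.99, 0.0], [0.0, 0.0, -1.0]]
wrist_force: [-0.1, 0.3, 0.6]
gripper_width: 0.557
gripper_force: 0.0
```

>>> {"fn": "apply_moves", "kwargs": {
  "moves": [
    [[0, 0, -0.015], 0],
    [[0, 0, -0.03], 0],
    [[0, 0, -0.035], 0],
    [[0, 0, -0.03], 0],
    [[0, 0, 0], 0]
  ]
}}

```text
time_s: 8.13
tcp_pos: [0.4507, -0.1206, 0.2017]
ee_rot: [[-0.99, -0.14, 0.013], [-0.14, 0.99, -0.001], [-0.013, -0.003, -1.0]]
wrist_force: [0.9, -0.2, 0.2]
gripper_width: 0.572
gripper_force: 0.0
```

```bash
python3 plan.py .52,.1796,.19,81.84 .52,.1796,.075,81.84; python3 -c "
from h import *
t=imaging.capture('top');s=imaging.capture('scene')
f=lambda p,x,y,w,h,k:cv2.convertScaleAbs(cv2.resize(p['frame'][y:y+h,x:x+w],None,fx=k,fy=k,interpolation=cv2.INTER_CUBIC),alpha=1.6)
cv2.imwrite('pics/t2.png',np.hstack([f(t,330,150,130,110,3),f(s,170,140,130,110,3)]))"
```

```text
at [ 0.4507 -0.1206  0.2017] 98.03
-> .52,.1796,.19,81.84
   [[[-0.014,0.036,0.001],2.0],[[-0.013,0.036,0.002],2.0],[[-0.011,0.037,0.001],2.0],[[-0.01,0.037,0.002],2.0],[[-0.009,0.038,0.001],2.0]]
   [[[-0.007,0.038,0.002],2.1],[[-0.006,0.038,0.001],2.0],[[-0.004,0.038,0.002],2.1]]
-> .52,.1796,.075,81.84
   [[[-0.0,-0.0,0.038],-0.0],[[-0.0,-0.0,0.038],-0.0],[[-0.0,-0.0,0.039],-0.0]]
```

View pics/t2.png

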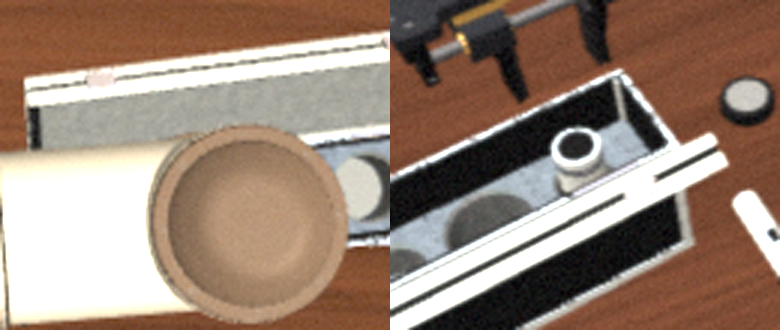

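The long tube stands in its well. Next is the wide one.

>>> {"fn": "apply_moves", "kwargs": {
  "moves": [
    [[-0.015, 0.036, 0.001], 2.0],
    [[-0.014, 0.036, 0.001], 2.0],
    [[-0.012, 0.037, 0.001], 2.0],
    [[-0.011, 0.037, 0.001], 2.0],
    [[-0.009, 0.038, 0.001], 2.0]
  ],
  "hand": 0.065
}}

```text
time_s: 8.65
tcp_pos: [0.4942, 0.0692, 0.1888]
ee_rot: [[-0.999, 0.038, -0.003], [0.038, 0.999, -0.001], [0.003, -0.001, -1.0]]
wrist_force: [1.2, -0.1, 0.3]
gripper_width: 0.743
gripper_force: 0.0
```

>>> {"fn": "apply_moves", "kwargs": {
  "moves": [
    [[-0.007, 0.038, 0.001], 2.1],
    [[-0.006, 0.038, 0.001], 2.0],
    [[-0.004, 0.038, 0.001], 2.1],
    [[0, 0, 0], 0],
    [[0, 0, 0], 0]
  ]
}}

```text
time_s: 9.07
tcp_pos: [0.5193, 0.1817, 0.185]
ee_rot: [[-0.99, 0.141, -0.004], [0.141, 0.99, -0.002], [0.004, -0.003, -1.0]]
wrist_force: [-0.3, -0.3, -0.3]
gripper_width: 0.75
gripper_force: 0.0
```

>>> {"fn": "apply_moves", "kwargs": {
  "moves": [
    [[0, 0, 0], 0],
    [[0, 0, 0], 0]
  ]
}}

```text
time_s: 9.23
tcp_pos: [0.5194, 0.1792, 0.1866]
ee_rot: [[-0.99, 0.144, -0.002], [0.144, 0.99, -0.001], [0.002, -0.001, -1.0]]
wrist_force: [0.3, 0.3, 0.6]
gripper_width: 0.748
gripper_force: 0.0
```

>>> {"fn": "apply_moves", "kwargs": {
  "moves": [
    [[0, 0, 0.035], 0],
    [[0, 0, 0.035], 0],
    [[0, 0, 0.025], 0],
    [[0, 0, 0.01], 0],
    [[0, 0, 0.006], 0]
  ]
}}

```text
time_s: 9.65
tcp_pos: [0.5194, 0.1787, 0.0752]
ee_rot: [[-0.989, 0.145, -0.003], [0.145, 0.989, -0.002], [0.002, -0.002, -1.0]]
wrist_force: [0.2, -0.0, 0.3]
gripper_width: 0.747
gripper_force: 0.0
```

>>> {"fn": "apply_moves", "kwargs": {
  "moves": [
    [[0, 0, 0], 0],
    [[0, 0, 0], 0],
    [[0, 0, 0], 0],
    [[0, 0, 0], 0],
    [[0, 0, 0], 0]
  ],
  "hand": 0.0
}}

```text
time_s: 10.07
tcp_pos: [0.5211, 0.1807, 0.0781]
ee_rot: [[-0.99, 0.143, 0.003], [0.143, 0.99, 0.001], [-0.003, 0.002, -1.0]]
wrist_force: [0.8, -1.2, 3.3]
gripper_width: 0.623
gripper_force: 29.9
```

>>> {"fn": "apply_moves", "kwargs": {
  "moves": [
    [[0, 0, 0], 0],
    [[0, 0, 0], 0]
  ]
}}

```text
time_s: 10.23
tcp_pos: [0.5212, 0.1807, 0.0781]
ee_rot: [[-0.99, 0.143, 0.003], [0.143, 0.99, 0.001], [-0.003, 0.001, -1.0]]
wrist_force: [-0.1, -1.5, 7.2]
gripper_width: 0.623
gripper_force: 29.9
```

>>> {"fn": "apply_moves", "kwargs": {
  "moves": [
    [[0, 0, -0.02], 0],
    [[0, 0, -0.03], 0],
    [[0, 0, -0.035], 0],
    [[0, 0, -0.03], 0],
    [[0, 0, -0.02], 0]
  ]
}}

```text
time_s: 10.65
tcp_pos: [0.5205, 0.181, 0.2143]
ee_rot: [[-0.99, 0.143, 0.003], [0.143, 0.99, 0.002], [-0.002, 0.003, -1.0]]
wrist_force: [0.4, 0.4, -3.2]
gripper_width: 0.621
gripper_force: 29.9
```

>>> {"fn": "apply_moves", "kwargs": {
  "moves": [
    [[0, 0, 0], 0],
    [[0, 0, 0], 0]
  ]
}}

```text
time_s: 10.82
tcp_pos: [0.5197, 0.1807, 0.2115]
ee_rot: [[-0.99, 0.144, 0.0], [0.144, 0.99, 0.002], [0.0, 0.002, -1.0]]
wrist_force: [-1.1, -0.7, -3.3]
gripper_width: 0.626
gripper_force: 29.9
```

```bash
python3 plan.py .4567,-.1952,.215,97.94
```

```text
at [0.5197 0.1807 0.2115] 81.73
-> .4567,-.1952,.215,97.94
   [[[0.001,-0.038,-0.0],-1.6],[[0.002,-0.038,-0.0],-1.6],[[0.003,-0.038,-0.0],-1.6],[[0.004,-0.038,-0.0],-1.6],[[0.005,-0.038,-0.001],-1.6]]
   [[[0.006,-0.038,-0.0],-1.6],[[0.007,-0.037,-0.001],-1.7],[[0.008,-0.037,-0.0],-1.6],[[0.009,-0.037,-0.001],-1.7],[[0.011,-0.037,-0.0],-1.6]]
```

>>> {"fn": "apply_moves", "kwargs": {
  "moves": [
    [[0.001, -0.038, 0], -1.6],
    [[0.002, -0.038, 0], -1.6],
    [[0.003, -0.038, 0], -1.6],
    [[0.004, -0.038, 0], -1.6],
    [[0.005, -0.038, -0.001], -1.6]
  ]
}}

```text
time_s: 11.23
tcp_pos: [0.4859, -0.0092, 0.2095]
ee_rot: [[-1.0, 0.003, -0.006], [0.003, 1.0, -0.0], [0.006, -0.0, -1.0]]
wrist_force: [1.8, -0.2, -1.9]
gripper_width: 0.631
gripper_force: 29.9
```

>>> {"fn": "apply_moves", "kwargs": {
  "moves": [
    [[0.006, -0.038, 0], -1.6],
    [[0.007, -0.037, -0.001], -1.7],
    [[0.008, -0.037, 0], -1.6],
    [[0.009, -0.037, -0.001], -1.7],
    [[0.011, -0.037, 0], -1.6]
  ]
}}

```text
time_s: 11.65
tcp_pos: [0.4553, -0.1969, 0.212]
ee_rot: [[-0.99, -0.14, -0.005], [-0.14, 0.99, 0.002], [0.004, 0.002, -1.0]]
wrist_force: [0.9, -0.3, -2.7]
gripper_width: 0.625
gripper_force: 29.9
```

>>> {"fn": "apply_moves", "kwargs": {
  "moves": [
    [[0, 0, 0], 0],
    [[0, 0, 0], 0],
    [[0, 0, 0], 0],
    [[0, 0, 0], 0]
  ]
}}

```text
time_s: 11.98
tcp_pos: [0.4568, -0.1949, 0.2132]
ee_rot: [[-0.99, -0.139, -0.003], [-0.139, 0.99, 0.001], [0.002, 0.001, -1.0]]
wrist_force: [0.8, -0.2, -2.2]
gripper_width: 0.626
gripper_force: 29.9
```

On target. Descending to 0.088 (125 mm), with the last part slow.

>>> {"fn": "apply_moves", "kwargs": {
  "moves": [
    [[0, 0, 0.02], 0],
    [[0, 0, 0.03], 0],
    [[0, 0, 0.025], 0],
    [[0, 0, 0.015], 0],
    [[0, 0, 0.01], 0]
  ]
}}

```text
time_s: 12.4
tcp_pos: [0.4562, -0.194, 0.112]
ee_rot: [[-0.99, -0.14, -0.004], [-0.14, 0.99, 0.001], [0.004, 0.002, -1.0]]
wrist_force: [-0.3, 0.6, -2.3]
gripper_width: 0.623
gripper_force: 29.9
```

>>> {"fn": "apply_moves", "kwargs": {
  "moves": [
    [[0, 0, 0.008], 0],
    [[0, 0, 0.008], 0],
    [[0, 0, 0.004], 0],
    [[0, 0, 0], 0],
    [[0, 0, 0], 0]
  ]
}}

```text
time_s: 12.82
tcp_pos: [0.4577, -0.1956, 0.0948]
ee_rot: [[-0.99, -0.139, 0.001], [-0.139, 0.99, -0.0], [-0.001, -0.0, -1.0]]
wrist_force: [0.1, -0.3, -2.1]
gripper_width: 0.627
gripper_force: 29.9
```

>>> {"fn": "apply_moves", "kwargs": {
  "moves": [
    [[0, 0, 0.002], 0],
    [[0, 0, 0.001], 0],
    [[0, 0, 0], 0],
    [[0, 0, 0], 0]
  ]
}}

```text
time_s: 13.15
tcp_pos: [0.4574, -0.1959, 0.0918]
ee_rot: [[-0.99, -0.138, 0.001], [-0.138, 0.99, -0.0], [-0.001, -0.0, -1.0]]
wrist_force: [0.6, 0.2, -3.1]
gripper_width: 0.627
gripper_force: 29.9
```

>>> {"fn": "apply_moves", "kwargs": {
  "moves": [
    [[0, 0, 0.001], 0],
    [[0, 0, 0.001], 0],
    [[0, 0, 0.001], 0],
    [[0, 0, 0], 0],
    [[0, 0, 0], 0]
  ]
}}

```text
time_s: 13.57
tcp_pos: [0.4573, -0.1958, 0.0885]
ee_rot: [[-0.99, -0.138, -0.0], [-0.138, 0.99, 0.0], [0.0, 0.0, -1.0]]
wrist_force: [-0.0, 0.1, -2.1]
gripper_width: 0.633
gripper_force: 29.9
```

>>> {"fn": "apply_moves", "kwargs": {
  "moves": [
    [[0, 0, 0.001], 0],
    [[0, 0, 0], 0],
    [[0, 0, 0], 0]
  ]
}}

```text
time_s: 13.82
tcp_pos: [0.4577, -0.1958, 0.0882]
ee_rot: [[-0.99, -0.139, 0.001], [-0.139, 0.99, -0.0], [-0.001, -0.0, -1.0]]
wrist_force: [-1.5, 1.0, 2.4]
gripper_width: 0.621
gripper_force: 29.9
```

>>> {"fn": "apply_moves", "kwargs": {
  "moves": [
    [[0, 0, 0], 0],
    [[0, 0, 0], 0],
    [[0, 0, 0], 0],
    [[0, 0, 0], 0]
  ],
  "hand": 0.066
}}

```text
time_s: 14.15
tcp_pos: [0.4574, -0.1958, 0.0875]
ee_rot: [[-0.99, -0.138, 0.0], [-0.138, 0.99, -0.0], [-0.0, -0.0, -1.0]]
wrist_force: [-0.1, -0.1, 0.4]
gripper_width: 0.748
gripper_force: 0.0
```

>>> {"fn": "apply_moves", "kwargs": {
  "moves": [
    [[0, 0, -0.015], 0],
    [[0, 0, -0.03], 0],
    [[0, 0, -0.03], 0],
    [[0, 0, -0.02], 0],
    [[0, 0, 0], 0]
  ]
}}

```text
time_s: 14.57
tcp_pos: [0.4603, -0.1966, 0.1873]
ee_rot: [[-0.99, -0.139, 0.01], [-0.139, 0.99, -0.002], [-0.009, -0.004, -1.0]]
wrist_force: [0.2, -0.6, 0.8]
gripper_width: 0.757
gripper_force: 0.0
```

>>> {"fn": "apply_moves", "kwargs": {
  "moves": [
    [[0, 0, 0], 0],
    [[0, 0, 0], 0]
  ]
}}

```text
time_s: 14.73
tcp_pos: [0.4567, -0.1956, 0.1818]
ee_rot: [[-0.99, -0.138, -0.001], [-0.138, 0.99, 0.001], [0.001, 0.001, -1.0]]
wrist_force: [0.5, -0.2, -0.4]
gripper_width: 0.76
gripper_force: 0.0
```

```bash
python3 plan.py .5309,.2551,.18,81.84
```

```text
at [ 0.4567 -0.1956  0.1818] 97.92
-> .5309,.2551,.18,81.84
   [[[-0.011,0.036,0.0],1.3],[[-0.011,0.037,0.0],1.3],[[-0.01,0.037,0.0],1.3],[[-0.009,0.037,0.0],1.4],[[-0.008,0.037,0.0],1.3]]
   [[[-0.007,0.037,0.0],1.4],[[-0.006,0.038,0.0],1.3],[[-0.005,0.038,0.0],1.4],[[-0.004,0.038,0.0],1.3],[[-0.003,0.038,0.001],1.4]]
   [[[-0.003,0.038,0.0],1.3],[[-0.002,0.037,0.001],1.4]]
```

>>> {"fn": "apply_moves", "kwargs": {
  "moves": [
    [[-0.011, 0.036, 0], 1.3],
    [[-0.011, 0.037, 0], 1.3],
    [[-0.01, 0.037, 0], 1.3],
    [[-0.009, 0.037, 0], 1.4],
    [[-0.008, 0.037, 0], 1.3]
  ],
  "hand": 0.06
}}

```text
time_s: 15.15
tcp_pos: [0.4882, -0.0065, 0.1811]
ee_rot: [[-1.0, -0.022, -0.003], [-0.022, 1.0, -0.001], [0.003, -0.001, -1.0]]
wrist_force: [2.0, -0.1, -0.4]
gripper_width: 0.689
gripper_force: 0.0
```

>>> {"fn": "apply_moves", "kwargs": {
  "moves": [
    [[-0.007, 0.037, 0], 1.4],
    [[-0.006, 0.038, 0], 1.3],
    [[-0.005, 0.038, 0], 1.4],
    [[-0.004, 0.038, 0], 1.3],
    [[-0.003, 0.038, 0.001], 1.4]
  ]
}}

```text
time_s: 15.57
tcp_pos: [0.5179, 0.1821, 0.18]
ee_rot: [[-0.995, 0.096, -0.002], [0.096, 0.995, -0.002], [0.002, -0.002, -1.0]]
wrist_force: [1.0, 0.6, -0.3]
gripper_width: 0.69
gripper_force: 0.0
```

>>> {"fn": "apply_moves", "kwargs": {
  "moves": [
    [[-0.003, 0.038, 0], 1.3],
    [[-0.002, 0.037, 0.001], 1.4],
    [[0, 0, 0], 0],
    [[0, 0, 0], 0],
    [[0, 0, 0], 0]
  ]
}}

```text
time_s: 15.98
tcp_pos: [0.5307, 0.254, 0.1787]
ee_rot: [[-0.99, 0.141, -0.003], [0.141, 0.99, -0.002], [0.003, -0.003, -1.0]]
wrist_force: [1.0, -0.0, 0.0]
gripper_width: 0.69
gripper_force: 0.0
```

>>> {"fn": "apply_moves", "kwargs": {
  "moves": [
    [[0, 0, 0], 0]
  ]
}}

```text
time_s: 16.07
tcp_pos: [0.531, 0.2533, 0.1797]
ee_rot: [[-0.99, 0.143, -0.002], [0.143, 0.99, -0.001], [0.002, -0.002, -1.0]]
wrist_force: [-0.6, 0.5, 1.0]
gripper_width: 0.693
gripper_force: 0.0
```

>>> {"fn": "apply_moves", "kwargs": {
  "moves": [
    [[0, 0.002, 0.035], 0],
    [[0, 0, 0.035], 0],
    [[0, 0, 0.029], 0],
    [[0, 0, 0.013], 0],
    [[0, 0, 0.007], 0]
  ]
}}

```text
time_s: 16.48
tcp_pos: [0.5304, 0.254, 0.059]
ee_rot: [[-0.99, 0.144, -0.004], [0.144, 0.99, -0.003], [0.004, -0.004, -1.0]]
wrist_force: [-0.5, -1.0, -0.5]
gripper_width: 0.69
gripper_force: 0.0
```

>>> {"fn": "apply_moves", "kwargs": {
  "moves": [
    [[0, 0, 0], 0],
    [[0, 0, 0], 0],
    [[0, 0, 0], 0],
    [[0, 0, 0], 0],
    [[0, 0, 0], 0]
  ],
  "hand": 0.0
}}

```text
time_s: 16.9
tcp_pos: [0.5326, 0.2568, 0.0631]
ee_rot: [[-0.99, 0.142, 0.002], [0.142, 0.99, 0.001], [-0.002, 0.002, -1.0]]
wrist_force: [0.3, -1.0, 2.5]
gripper_width: 0.534
gripper_force: 29.7
```

>>> {"fn": "apply_moves", "kwargs": {
  "moves": [
    [[0, 0, 0], 0],
    [[0, 0, 0], 0]
  ]
}}

```text
time_s: 17.07
tcp_pos: [0.5326, 0.2568, 0.063]
ee_rot: [[-0.99, 0.141, 0.002], [0.141, 0.99, 0.001], [-0.002, 0.001, -1.0]]
wrist_force: [0.5, -2.3, 5.7]
gripper_width: 0.534
gripper_force: 29.7
```

>>> {"fn": "apply_moves", "kwargs": {
  "moves": [
    [[0, 0, -0.02], 0],
    [[0, 0, -0.03], 0],
    [[0, 0, -0.035], 0],
    [[0, 0, -0.03], 0],
    [[0, 0, -0.02], 0]
  ]
}}

```text
time_s: 17.48
tcp_pos: [0.5325, 0.2573, 0.1997]
ee_rot: [[-0.99, 0.141, 0.003], [0.141, 0.99, 0.003], [-0.003, 0.003, -1.0]]
wrist_force: [1.1, 0.8, -1.1]
gripper_width: 0.535
gripper_force: 29.7
```

>>> {"fn": "apply_moves", "kwargs": {
  "moves": [
    [[0, 0, 0], 0],
    [[0, 0, 0], 0]
  ]
}}

```text
time_s: 17.65
tcp_pos: [0.5316, 0.257, 0.197]
ee_rot: [[-0.99, 0.142, 0.001], [0.142, 0.99, 0.002], [-0.001, 0.002, -1.0]]
wrist_force: [-0.0, 0.5, -3.5]
gripper_width: 0.533
gripper_force: 29.7
```

```bash
python3 plan.py .4777,-.3458,.197,97.94
```

```text
at [0.5316 0.257  0.197 ] 81.83
-> .4777,-.3458,.197,97.94
   [[[-0.002,-0.04,0.0],-1.1],[[-0.001,-0.04,0.0],-1.1],[[-0.001,-0.04,0.0],-1.1],[[0.0,-0.04,0.0],-1.1],[[0.001,-0.04,0.0],-1.1]]
   [[[0.002,-0.04,0.0],-1.1],[[0.002,-0.04,0.0],-1.1],[[0.003,-0.04,0.0],-1.1],[[0.004,-0.04,0.0],-1.0],[[0.005,-0.04,0.0],-1.1]]
   [[[0.006,-0.04,0.0],-1.0],[[0.006,-0.041,0.0],-1.1],[[0.007,-0.04,0.0],-1.0],[[0.008,-0.04,0.0],-1.1],[[0.008,-0.04,0.0],-1.0]]
```

The straight path would brush the lid, so I'll route through a waypoint nearer the robot.

```bash
python3 plan.py .452,-.06,.197,97.94 .4777,-.3458,.197,97.94
```

```text
at [0.5316 0.257  0.197 ] 81.83
-> .452,-.06,.197,97.94
   [[[0.004,-0.041,0.0],-2.0],[[0.006,-0.04,0.0],-2.0],[[0.007,-0.04,0.0],-2.0],[[0.008,-0.04,0.0],-2.0],[[0.01,-0.04,0.0],-2.0]]
   [[[0.011,-0.039,0.0],-2.0],[[0.013,-0.039,0.0],-2.1],[[0.014,-0.039,0.0],-2.0]]
-> .4777,-.3458,.197,97.94
   [[[0.002,-0.041,0.0],-0.0],[[0.002,-0.041,0.0],-0.0],[[0.002,-0.041,0.0],-0.0],[[0.002,-0.041,0.0],-0.0],[[0.002,-0.041,0.0],-0.0]]
   [[[0.002,-0.041,0.0],-0.0],[[0.002,-0.04,0.0],-0.0]]
```

>>> {"fn": "apply_moves", "kwargs": {
  "moves": [
    [[0.004, -0.041, 0], -2.0],
    [[0.006, -0.04, 0], -2.0],
    [[0.007, -0.04, 0], -2.0],
    [[0.008, -0.04, 0], -2.0],
    [[0.01, -0.04, 0], -2.0]
  ]
}}

```text
time_s: 18.07
tcp_pos: [0.48, 0.0566, 0.1941]
ee_rot: [[-0.999, -0.034, -0.005], [-0.034, 0.999, -0.001], [0.005, -0.001, -1.0]]
wrist_force: [0.5, -1.3, -1.5]
gripper_width: 0.536
gripper_force: 29.7
```

>>> {"fn": "apply_moves", "kwargs": {
  "moves": [
    [[0.011, -0.039, 0], -2.0],
    [[0.013, -0.039, 0], -2.1],
    [[0.014, -0.039, 0], -2.0],
    [[0.002, -0.041, 0], 0],
    [[0.002, -0.041, 0], 0]
  ]
}}

```text
time_s: 18.48
tcp_pos: [0.4574, -0.1442, 0.1947]
ee_rot: [[-0.99, -0.139, -0.004], [-0.139, 0.99, 0.001], [0.003, 0.001, -1.0]]
wrist_force: [1.4, 0.6, -1.3]
gripper_width: 0.533
gripper_force: 29.7
```

>>> {"fn": "apply_moves", "kwargs": {
  "moves": [
    [[0.002, -0.041, 0], 0],
    [[0.002, -0.041, 0], 0],
    [[0.002, -0.041, 0], 0],
    [[0.002, -0.041, 0], 0],
    [[0.002, -0.04, 0], 0]
  ]
}}

```text
time_s: 18.9
tcp_pos: [0.4767, -0.3475, 0.1936]
ee_rot: [[-0.99, -0.138, -0.004], [-0.138, 0.99, 0.003], [0.004, 0.003, -1.0]]
wrist_force: [0.6, 0.5, -1.7]
gripper_width: 0.533
gripper_force: 29.7
```

>>> {"fn": "apply_moves", "kwargs": {
  "moves": [
    [[0, 0, 0], 0],
    [[0, 0, 0], 0],
    [[0, 0, 0], 0],
    [[0, 0, 0], 0]
  ]
}}

```text
time_s: 19.23
tcp_pos: [0.4774, -0.3449, 0.1952]
ee_rot: [[-0.99, -0.139, -0.002], [-0.139, 0.99, 0.002], [0.002, 0.002, -1.0]]
wrist_force: [-0.3, 0.5, -2.2]
gripper_width: 0.534
gripper_force: 29.7
```

Within 1 mm. 110 mm to go to contact at 0.085.

>>> {"fn": "apply_moves", "kwargs": {
  "moves": [
    [[0, -0.001, 0.02], 0],
    [[0, 0, 0.025], 0],
    [[0, 0, 0.02], 0],
    [[0, 0, 0.015], 0],
    [[0, 0, 0.01], 0]
  ]
}}

```text
time_s: 19.65
tcp_pos: [0.4774, -0.3451, 0.1048]
ee_rot: [[-0.99, -0.14, -0.003], [-0.14, 0.99, 0.002], [0.002, 0.002, -1.0]]
wrist_force: [0.5, 0.3, -1.5]
gripper_width: 0.532
gripper_force: 29.7
```

>>> {"fn": "apply_moves", "kwargs": {
  "moves": [
    [[0, 0, 0.007], 0],
    [[0, 0, 0.005], 0],
    [[0, 0, 0.003], 0],
    [[0, 0, 0], 0],
    [[0, 0, 0], 0]
  ]
}}

```text
time_s: 20.07
tcp_pos: [0.4786, -0.3473, 0.0922]
ee_rot: [[-0.99, -0.139, 0.001], [-0.139, 0.99, -0.001], [-0.001, -0.001, -1.0]]
wrist_force: [0.7, -0.3, -1.1]
gripper_width: 0.535
gripper_force: 29.7
```

>>> {"fn": "apply_moves", "kwargs": {
  "moves": [
    [[0, 0, 0.001], 0],
    [[0, 0, 0.001], 0],
    [[0, 0, 0], 0],
    [[0, 0, 0], 0]
  ]
}}

```text
time_s: 20.4
tcp_pos: [0.4782, -0.3472, 0.0897]
ee_rot: [[-0.99, -0.138, 0.0], [-0.138, 0.99, -0.0], [-0.0, -0.0, -1.0]]
wrist_force: [-0.1, 0.4, -1.3]
gripper_width: 0.534
gripper_force: 29.7
```

>>> {"fn": "apply_moves", "kwargs": {
  "moves": [
    [[0, 0.001, 0.001], 0],
    [[0, 0, 0.001], 0],
    [[0, 0, 0.001], 0],
    [[0, 0, 0], 0],
    [[0, 0, 0], 0]
  ]
}}

```text
time_s: 20.82
tcp_pos: [0.478, -0.3462, 0.0864]
ee_rot: [[-0.99, -0.138, -0.0], [-0.138, 0.99, 0.0], [0.0, 0.0, -1.0]]
wrist_force: [0.5, -0.0, -1.5]
gripper_width: 0.53
gripper_force: 29.7
```

>>> {"fn": "apply_moves", "kwargs": {
  "moves": [
    [[0, 0, 0.001], 0],
    [[0, 0, 0], 0],
    [[0, 0, 0], 0],
    [[0, 0, 0], 0]
  ]
}}

```text
time_s: 21.15
tcp_pos: [0.478, -0.3462, 0.0856]
ee_rot: [[-0.99, -0.138, 0.0], [-0.138, 0.99, -0.0], [-0.0, -0.0, -1.0]]
wrist_force: [0.1, -0.2, -1.3]
gripper_width: 0.535
gripper_force: 29.7
```

>>> {"fn": "apply_moves", "kwargs": {
  "moves": [
    [[0, 0, 0.001], 0],
    [[0, 0, 0], 0],
    [[0, 0, 0], 0],
    [[0, 0, 0], 0]
  ]
}}

```text
time_s: 21.48
tcp_pos: [0.4783, -0.3463, 0.0851]
ee_rot: [[-0.99, -0.138, 0.001], [-0.138, 0.99, -0.0], [-0.001, -0.001, -1.0]]
wrist_force: [0.5, 1.1, 3.1]
gripper_width: 0.532
gripper_force: 29.7
```

>>> {"fn": "apply_moves", "kwargs": {
  "moves": [
    [[0, 0, 0], 0],
    [[0, 0, 0], 0],
    [[0, 0, 0], 0],
    [[0, 0, 0], 0]
  ],
  "hand": 0.058
}}

```text
time_s: 21.82
tcp_pos: [0.4779, -0.3461, 0.0843]
ee_rot: [[-0.99, -0.138, -0.0], [-0.138, 0.99, 0.0], [0.0, 0.0, -1.0]]
wrist_force: [0.5, 0.0, 0.5]
gripper_width: 0.654
gripper_force: 0.0
```

>>> {"fn": "apply_moves", "kwargs": {
  "moves": [
    [[0, 0, -0.015], 0],
    [[0, 0, -0.03], 0],
    [[0, 0, -0.03], 0],
    [[0, 0, -0.02], 0],
    [[0, 0, 0], 0]
  ]
}}

```text
time_s: 22.23
tcp_pos: [0.4806, -0.3477, 0.1849]
ee_rot: [[-0.99, -0.139, 0.009], [-0.139, 0.99, -0.005], [-0.008, -0.006, -1.0]]
wrist_force: [0.6, -0.5, 0.0]
gripper_width: 0.67
gripper_force: 0.0
```

>>> {"fn": "apply_moves", "kwargs": {
  "moves": [
    [[0, 0, 0], 0],
    [[0, 0, 0], 0]
  ]
}}

```text
time_s: 22.4
tcp_pos: [0.4774, -0.3458, 0.1786]
ee_rot: [[-0.99, -0.138, -0.001], [-0.138, 0.99, 0.001], [0.001, 0.001, -1.0]]
wrist_force: [-0.1, -0.4, -0.0]
gripper_width: 0.665
gripper_force: 0.0
```

```bash
python3 plan.py .452,-.06,.175,97.94 .5417,.3305,.175,81.84; python3 -c "
from h import *
t=imaging.capture('top');s=imaging.capture('scene')
f=lambda p,x,y,w,h,k:cv2.convertScaleAbs(cv2.resize(p['frame'][y:y+h,x:x+w],None,fx=k,fy=k,interpolation=cv2.INTER_CUBIC),alpha=1.6)
cv2.imwrite('pics/t3.png',np.hstack([f(t,330,150,130,110,3),f(s,90,150,130,110,3)]))
for n in('small',):print(models.place_of(s,'eye_'+n),models.place_of(t,'eye_'+n))"
```

```text
at [ 0.4774 -0.3458  0.1786] 97.92
-> .452,-.06,.175,97.94
   [[[-0.002,0.041,0.001],-0.0],[[-0.002,0.041,0.0],-0.0],[[-0.002,0.041,0.001],-0.0],[[-0.002,0.041,0.0],-0.0],[[-0.002,0.041,0.001],-0.0]]
   [[[-0.002,0.041,0.0],-0.0],[[-0.002,0.041,0.001],-0.0]]
-> .5417,.3305,.175,81.84
   [[[-0.014,0.037,-0.0],1.6],[[-0.013,0.038,-0.0],1.6],[[-0.012,0.038,-0.0],1.6],[[-0.011,0.039,-0.0],1.6],[[-0.01,0.039,-0.0],1.6]]
   [[[-0.009,0.039,-0.0],1.6],[[-0.008,0.039,-0.0],1.6],[[-0.007,0.039,-0.0],1.6],[[-0.006,0.04,-0.0],1.6],[[-0.005,0.04,-0.0],1.7]]
[{'at': [0.6556, 0.4448], 'confidence': 0.94}] [{'at': [0.3094, 0.4692], 'confidence': 0.79}]
```

View pics/t3.png

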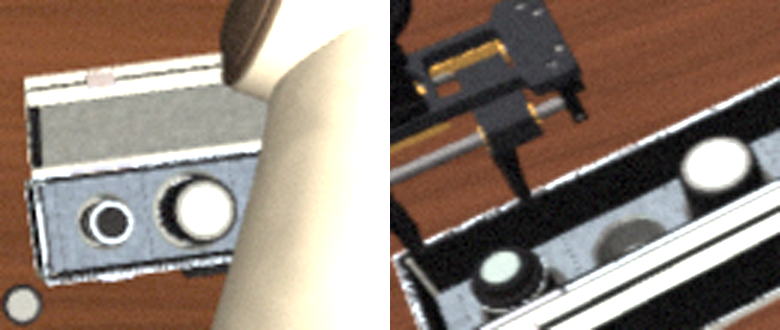

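Long and wide are seated (top crop left, (110,222) and (203,212)). The medium stands in its well (scene crop right). The small well is empty. Going for the small one.

>>> {"fn": "apply_moves", "kwargs": {
  "moves": [
    [[-0.002, 0.041, 0.001], 0],
    [[-0.002, 0.041, 0], 0],
    [[-0.002, 0.041, 0.001], 0],
    [[-0.002, 0.041, 0], 0],
    [[-0.002, 0.041, 0.001], 0]
  ],
  "hand": 0.056
}}

```text
time_s: 23.02
tcp_pos: [0.4589, -0.1403, 0.176]
ee_rot: [[-0.99, -0.138, -0.001], [-0.138, 0.99, -0.0], [0.001, -0.0, -1.0]]
wrist_force: [0.9, 0.2, 1.0]
gripper_width: 0.645
gripper_force: 0.0
```

>>> {"fn": "apply_moves", "kwargs": {
  "moves": [
    [[-0.002, 0.041, 0], 0],
    [[-0.002, 0.041, 0.001], 0],
    [[-0.014, 0.037, 0], 1.6],
    [[-0.013, 0.038, 0], 1.6],
    [[-0.012, 0.038, 0], 1.6]
  ]
}}

```text
time_s: 23.43
tcp_pos: [0.4781, 0.0586, 0.1754]
ee_rot: [[-0.999, -0.054, -0.0], [-0.054, 0.999, -0.0], [0.0, -0.0, -1.0]]
wrist_force: [1.1, -1.5, -0.2]
gripper_width: 0.645
gripper_force: 0.0
```

>>> {"fn": "apply_moves", "kwargs": {
  "moves": [
    [[-0.011, 0.039, 0], 1.6],
    [[-0.01, 0.039, 0], 1.6],
    [[-0.009, 0.039, 0], 1.6],
    [[-0.008, 0.039, 0], 1.6],
    [[-0.007, 0.039, 0], 1.6]
  ]
}}

```text
time_s: 23.85
tcp_pos: [0.5234, 0.2537, 0.1749]
ee_rot: [[-0.996, 0.085, -0.001], [0.085, 0.996, -0.001], [0.001, -0.001, -1.0]]
wrist_force: [0.7, 1.1, 0.5]
gripper_width: 0.643
gripper_force: 0.0
```

>>> {"fn": "apply_moves", "kwargs": {
  "moves": [
    [[-0.006, 0.04, 0], 1.6],
    [[-0.005, 0.04, 0], 1.7],
    [[0, 0, 0], 0],
    [[0, 0, 0], 0],
    [[0, 0, 0], 0]
  ]
}}

```text
time_s: 24.27
tcp_pos: [0.5419, 0.3299, 0.1743]
ee_rot: [[-0.99, 0.141, -0.002], [0.141, 0.99, -0.002], [0.002, -0.002, -1.0]]
wrist_force: [0.6, 0.1, 0.2]
gripper_width: 0.642
gripper_force: 0.0
```

>>> {"fn": "apply_moves", "kwargs": {
  "moves": [
    [[0, 0, 0], 0]
  ]
}}

```text
time_s: 24.35
tcp_pos: [0.5421, 0.329, 0.1752]
ee_rot: [[-0.99, 0.143, -0.001], [0.143, 0.99, -0.001], [0.001, -0.001, -1.0]]
wrist_force: [-0.2, 0.1, -0.7]
gripper_width: 0.641
gripper_force: 0.0
```

>>> {"fn": "apply_moves", "kwargs": {
  "moves": [
    [[0, 0.001, 0.035], 0],
    [[0, 0, 0.035], 0],
    [[0, 0, 0.03], 0],
    [[0, 0, 0.014], 0],
    [[0, 0, 0.008], 0]
  ]
}}

```text
time_s: 24.77
tcp_pos: [0.5414, 0.3286, 0.0511]
ee_rot: [[-0.99, 0.144, -0.004], [0.144, 0.99, -0.003], [0.003, -0.004, -1.0]]
wrist_force: [-0.1, 1.2, -0.2]
gripper_width: 0.64
gripper_force: 0.0
```

>>> {"fn": "apply_moves", "kwargs": {
  "moves": [
    [[0, 0, 0], 0],
    [[0, 0, 0], 0],
    [[0, 0, 0], 0],
    [[0, 0, 0], 0],
    [[0, 0, 0], 0]
  ],
  "hand": 0.0
}}

```text
time_s: 25.18
tcp_pos: [0.5435, 0.3317, 0.0555]
ee_rot: [[-0.99, 0.142, 0.002], [0.142, 0.99, 0.002], [-0.002, 0.002, -1.0]]
wrist_force: [-0.7, -0.8, 3.1]
gripper_width: 0.466
gripper_force: 29.7
```

>>> {"fn": "apply_moves", "kwargs": {
  "moves": [
    [[0, 0, 0], 0],
    [[0, 0, 0], 0]
  ]
}}

```text
time_s: 25.35
tcp_pos: [0.5435, 0.3317, 0.0554]
ee_rot: [[-0.99, 0.141, 0.003], [0.141, 0.99, 0.001], [-0.002, 0.002, -1.0]]
wrist_force: [0.4, -2.2, 6.2]
gripper_width: 0.468
gripper_force: 29.7
```

>>> {"fn": "apply_moves", "kwargs": {
  "moves": [
    [[0, 0, -0.02], 0],
    [[0, 0, -0.03], 0],
    [[0, 0, -0.035], 0],
    [[0, 0, -0.03], 0],
    [[0, 0, -0.02], 0]
  ]
}}

```text
time_s: 25.77
tcp_pos: [0.5433, 0.3321, 0.192]
ee_rot: [[-0.99, 0.141, 0.003], [0.141, 0.99, 0.003], [-0.003, 0.004, -1.0]]
wrist_force: [0.7, 1.2, -0.1]
gripper_width: 0.468
gripper_force: 29.7
```

>>> {"fn": "apply_moves", "kwargs": {
  "moves": [
    [[0, 0, 0], 0],
    [[0, 0, 0], 0]
  ]
}}

```text
time_s: 25.93
tcp_pos: [0.5426, 0.3318, 0.1895]
ee_rot: [[-0.99, 0.142, 0.001], [0.142, 0.99, 0.003], [-0.001, 0.003, -1.0]]
wrist_force: [-0.6, -0.3, -2.6]
gripper_width: 0.465
gripper_force: 29.7
```

```bash
python3 plan.py .452,-.06,.19,97.94 .4672,-.2705,.19,97.94
```

```text
at [0.5426 0.3318 0.1895] 81.83
-> .452,-.06,.19,97.94
   [[[0.003,-0.04,-0.0],-1.6],[[0.005,-0.04,-0.0],-1.6],[[0.006,-0.04,-0.0],-1.6],[[0.007,-0.04,-0.0],-1.6],[[0.008,-0.039,-0.0],-1.6]]
   [[[0.009,-0.039,-0.0],-1.6],[[0.01,-0.039,-0.0],-1.6],[[0.011,-0.039,-0.0],-1.6],[[0.012,-0.038,-0.0],-1.7],[[0.013,-0.038,-0.001],-1.6]]
-> .4672,-.2705,.19,97.94
   [[[0.002,-0.035,0.0],-0.0],[[0.002,-0.035,0.0],-0.0],[[0.002,-0.035,0.0],-0.0],[[0.003,-0.035,0.0],-0.0],[[0.002,-0.035,0.0],-0.0]]
   [[[0.003,-0.036,0.0],-0.0]]
```

>>> {"fn": "apply_moves", "kwargs": {
  "moves": [
    [[0.003, -0.04, 0], -1.6],
    [[0.005, -0.04, 0], -1.6],
    [[0.006, -0.04, 0], -1.6],
    [[0.007, -0.04, 0], -1.6],
    [[0.008, -0.039, 0], -1.6]
  ]
}}

```text
time_s: 26.35
tcp_pos: [0.4943, 0.1332, 0.1862]
ee_rot: [[-1.0, 0.001, -0.004], [0.001, 1.0, -0.002], [0.004, -0.002, -1.0]]
wrist_force: [1.2, -0.8, -0.2]
gripper_width: 0.463
gripper_force: 29.7
```

>>> {"fn": "apply_moves", "kwargs": {
  "moves": [
    [[0.009, -0.039, 0], -1.6],
    [[0.01, -0.039, 0], -1.6],
    [[0.011, -0.039, 0], -1.6],
    [[0.012, -0.038, 0], -1.7],
    [[0.013, -0.038, -0.001], -1.6]
  ]
}}

```text
time_s: 26.77
tcp_pos: [0.4495, -0.062, 0.1876]
ee_rot: [[-0.99, -0.14, -0.004], [-0.14, 0.99, 0.0], [0.004, 0.001, -1.0]]
wrist_force: [0.7, -0.3, -1.2]
gripper_width: 0.467
gripper_force: 29.7
```

>>> {"fn": "apply_moves", "kwargs": {
  "moves": [
    [[0.002, -0.035, 0], 0],
    [[0.002, -0.035, 0], 0],
    [[0.002, -0.035, 0], 0],
    [[0.003, -0.035, 0], 0],
    [[0.002, -0.035, 0], 0]
  ]
}}

```text
time_s: 27.18
tcp_pos: [0.4636, -0.2365, 0.1874]
ee_rot: [[-0.99, -0.138, -0.004], [-0.138, 0.99, 0.002], [0.003, 0.002, -1.0]]
wrist_force: [0.5, 0.9, -1.6]
gripper_width: 0.466
gripper_force: 29.7
```

>>> {"fn": "apply_moves", "kwargs": {
  "moves": [
    [[0.003, -0.036, 0], 0],
    [[0, 0, 0], 0],
    [[0, 0, 0], 0],
    [[0, 0, 0], 0],
    [[0, 0, 0], 0]
  ]
}}

```text
time_s: 27.6
tcp_pos: [0.4666, -0.2703, 0.1885]
ee_rot: [[-0.99, -0.139, -0.002], [-0.139, 0.99, 0.001], [0.002, 0.001, -1.0]]
wrist_force: [-0.8, 0.3, -1.8]
gripper_width: 0.466
gripper_force: 29.7
```

>>> {"fn": "apply_moves", "kwargs": {
  "moves": [
    [[0, 0, 0.02], 0],
    [[0, 0, 0.025], 0],
    [[0, 0, 0.02], 0],
    [[0, 0, 0.01], 0],
    [[0, 0, 0.008], 0]
  ]
}}

```text
time_s: 28.02
tcp_pos: [0.4668, -0.2702, 0.1055]
ee_rot: [[-0.99, -0.14, -0.002], [-0.14, 0.99, 0.0], [0.002, 0.001, -1.0]]
wrist_force: [0.2, 0.2, -0.8]
gripper_width: 0.467
gripper_force: 29.7
```

>>> {"fn": "apply_moves", "kwargs": {
  "moves": [
    [[0, 0, 0.005], 0],
    [[0, 0, 0.005], 0],
    [[0, 0, 0.003], 0],
    [[0, 0, 0], 0],
    [[0, 0, 0], 0]
  ]
}}

```text
time_s: 28.43
tcp_pos: [0.4675, -0.2715, 0.094]
ee_rot: [[-0.99, -0.138, 0.001], [-0.138, 0.99, -0.0], [-0.001, -0.0, -1.0]]
wrist_force: [-0.5, -0.4, -0.6]
gripper_width: 0.466
gripper_force: 29.7
```

>>> {"fn": "apply_moves", "kwargs": {
  "moves": [
    [[0, 0, 0.001], 0],
    [[0, 0, 0.001], 0],
    [[0, 0, 0], 0],
    [[0, 0, 0], 0]
  ]
}}

```text
time_s: 28.77
tcp_pos: [0.4672, -0.2714, 0.0917]
ee_rot: [[-0.99, -0.138, 0.0], [-0.138, 0.99, -0.0], [-0.0, -0.0, -1.0]]
wrist_force: [0.1, 0.5, -1.4]
gripper_width: 0.467
gripper_force: 29.7
```

>>> {"fn": "apply_moves", "kwargs": {
  "moves": [
    [[0, 0.001, 0.001], 0],
    [[0, 0, 0.001], 0],
    [[0, 0, 0.001], 0],
    [[0, 0, 0], 0],
    [[0, 0, 0], 0]
  ]
}}

```text
time_s: 29.18
tcp_pos: [0.467, -0.2704, 0.0884]
ee_rot: [[-0.99, -0.138, -0.0], [-0.138, 0.99, 0.0], [0.0, 0.0, -1.0]]
wrist_force: [0.4, -0.5, -0.4]
gripper_width: 0.461
gripper_force: 29.7
```

>>> {"fn": "apply_moves", "kwargs": {
  "moves": [
    [[0, 0, 0.001], 0],
    [[0, 0, 0], 0],
    [[0, 0, 0], 0],
    [[0, 0, 0], 0]
  ]
}}

```text
time_s: 29.52
tcp_pos: [0.4671, -0.2704, 0.0876]
ee_rot: [[-0.99, -0.138, 0.0], [-0.138, 0.99, -0.0], [-0.0, -0.0, -1.0]]
wrist_force: [0.0, -0.4, -0.3]
gripper_width: 0.467
gripper_force: 29.7
```

>>> {"fn": "apply_moves", "kwargs": {
  "moves": [
    [[0, 0, 0.001], 0],
    [[0, 0, 0], 0],
    [[0, 0, 0], 0],
    [[0, 0, 0], 0]
  ]
}}

```text
time_s: 29.85
tcp_pos: [0.4674, -0.2705, 0.0874]
ee_rot: [[-0.99, -0.139, 0.001], [-0.139, 0.99, -0.0], [-0.001, -0.001, -1.0]]
wrist_force: [-1.5, 1.7, 5.9]
gripper_width: 0.468
gripper_force: 29.6
```

Seated. Release, lift clear of the lid, and check the result.

>>> {"fn": "apply_moves", "kwargs": {
  "moves": [
    [[0, 0, 0], 0],
    [[0, 0, 0], 0],
    [[0, 0, 0], 0],
    [[0, 0, 0], 0]
  ],
  "hand": 0.052
}}

```text
time_s: 30.18
tcp_pos: [0.4668, -0.2704, 0.0862]
ee_rot: [[-0.99, -0.138, -0.001], [-0.138, 0.99, 0.0], [0.0, 0.0, -1.0]]
wrist_force: [-0.1, -0.0, 0.7]
gripper_width: 0.584
gripper_force: 0.0
```

>>> {"fn": "apply_moves", "kwargs": {
  "moves": [
    [[0, 0, -0.015], 0],
    [[0, 0, -0.03], 0],
    [[0, 0, -0.04], 0],
    [[0, 0, -0.04], 0],
    [[0, 0, -0.04], 0]
  ]
}}

```text
time_s: 30.6
tcp_pos: [0.4665, -0.2703, 0.253]
ee_rot: [[-0.99, -0.138, -0.001], [-0.138, 0.99, 0.0], [0.001, 0.0, -1.0]]
wrist_force: [1.5, -0.4, -0.1]
gripper_width: 0.597
gripper_force: 0.0
```

>>> {"fn": "apply_moves", "kwargs": {
  "moves": [
    [[0.03, 0, 0], 0],
    [[0.03, 0, 0], 0],
    [[0.03, 0, 0], 0],
    [[0, 0, 0], 0],
    [[0, 0, 0], 0]
  ],
  "hand": 0.0
}}

```text
time_s: 31.02
tcp_pos: [0.3768, -0.283, 0.2519]
ee_rot: [[-0.991, -0.137, 0.001], [-0.137, 0.991, -0.0], [-0.001, -0.0, -1.0]]
wrist_force: [-0.0, -0.3, -0.3]
gripper_width: 0.305
gripper_force: 0.0
```

```bash
cat > d.py <<'E'
from h import *
np.set_printoptions(precision=4,suppress=True)
t=imaging.capture('top');s=imaging.capture('scene')
f=lambda p,x,y,w,h,k:cv2.convertScaleAbs(cv2.resize(p['frame'][y:y+h,x:x+w],None,fx=k,fy=k,interpolation=cv2.INTER_CUBIC),alpha=1.6)
cv2.imwrite('pics/t4.png',np.vstack([f(t,325,140,190,110,4)[:300],f(s,85,150,190,110,4)[:300]]))
W=dict(long=(.4462,-.1199),wide=(.4567,-.1952),small=(.4672,-.2705),medium=(.4777,-.3458));Z=dict(long=.01,wide=.024,small=.046,medium=.036)
for n in W:
    for c,p in(("top",t),("scene",s)):
        q=proj(p,[*W[n],Z[n]]);D=[np.array(d["at"])*[640,400] for d in models.place_of(p,'eye_'+n)]
        if D:b=min(D,key=lambda v:np.linalg.norm(v-q));print(n,c,b-q,(onz(p,b,Z[n])[:2]-W[n])*1e3,"mm")
a,b=models.place_of(t,'lid_edge'),models.place_of(s,'lid_edge')
if a and b:print("lid edge",tri(t,np.array(a[0]["at"])*[640,400],s,np.array(b[0]["at"])*[640,400]))
E
python3 d.py; python3 plan.py .6095,-.2123,.26,97.94 .6095,-.2123,.17,97.94
```

```text
long top [-91.9145   6.0803] [-20.357  252.9773] mm
long scene [ 91.4633 -42.1624] [-22.6673 255.4552] mm
wide top [56.9432 -6.8528] [  20.8897 -155.177 ] mm
wide scene [-0.314  -0.1235] [-0.6412 -0.5494] mm
small scene [-1.6222 -1.0238] [-4.1495 -2.5663] mm
medium top [ 1.039  -1.7286] [ 4.6961 -2.8389] mm
medium scene [ 1.4494 -0.4824] [0.1713 3.024 ] mm
at [ 0.3781 -0.2828  0.2514] 97.96
-> .6095,-.2123,.26,97.94
   [[[-0.04,0.006,-0.001],0.0],[[-0.04,0.006,-0.002],0.0],[[-0.04,0.006,-0.001],0.0],[[-0.04,0.007,-0.002],0.0],[[-0.039,0.006,-0.001],0.0]]
   [[[-0.04,0.007,-0.002],0.0]]
-> .6095,-.2123,.17,97.94
   [[[0.0,-0.0,0.03],0.0],[[0.0,-0.0,0.03],0.0],[[0.0,-0.0,0.03],0.0]]
```

View pics/t4.png

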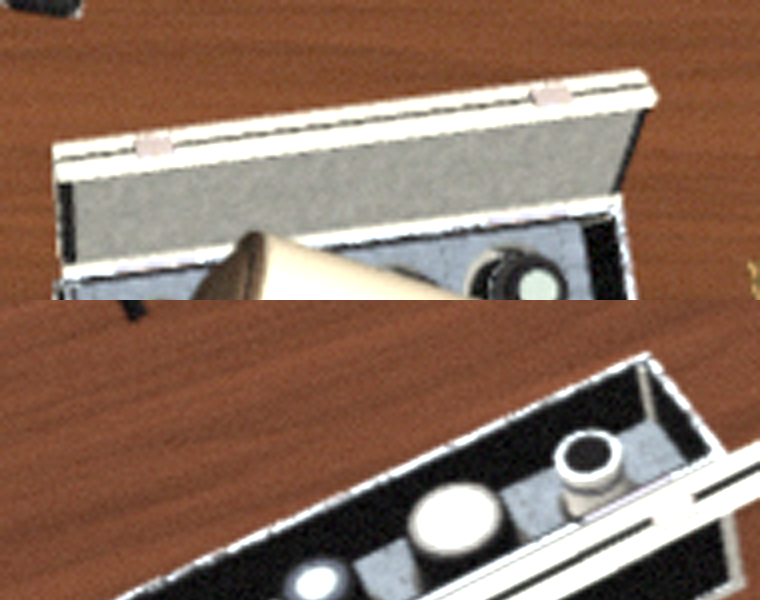

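All four stand upright in their wells (scene crop: small (318,580), wide (457,520), long (588,460); medium in the top crop at (535,280)), and contact heights matched. Now behind the lid.

>>> {"fn": "apply_moves", "kwargs": {
  "moves": [
    [[-0.04, 0.006, -0.002], 0],
    [[-0.04, 0.006, -0.002], 0],
    [[-0.04, 0.006, -0.002], 0],
    [[-0.04, 0.007, -0.002], 0],
    [[-0.039, 0.006, -0.001], 0]
  ]
}}

```text
time_s: 32.03
tcp_pos: [0.5726, -0.2238, 0.2608]
ee_rot: [[-0.99, -0.139, 0.001], [-0.139, 0.99, -0.0], [-0.001, -0.0, -1.0]]
wrist_force: [0.7, -1.1, -0.0]
gripper_width: 0.005
gripper_force: 0.0
```

>>> {"fn": "apply_moves", "kwargs": {
  "moves": [
    [[-0.04, 0.007, -0.001], 0],
    [[0, 0, 0], 0],
    [[0, 0, 0], 0],
    [[0, 0, 0], 0]
  ]
}}

```text
time_s: 32.37
tcp_pos: [0.609, -0.212, 0.2608]
ee_rot: [[-0.99, -0.139, -0.002], [-0.139, 0.99, 0.0], [0.002, 0.0, -1.0]]
wrist_force: [-1.5, -0.2, 0.1]
gripper_width: 0.008
gripper_force: 0.0
```

>>> {"fn": "apply_moves", "kwargs": {
  "moves": [
    [[0, 0, 0.025], 0],
    [[0, 0, 0.03], 0],
    [[0, 0, 0.025], 0],
    [[0, 0, 0.01], 0],
    [[0, 0, 0], 0]
  ]
}}

```text
time_s: 32.78
tcp_pos: [0.6068, -0.2125, 0.1694]
ee_rot: [[-0.991, -0.137, -0.005], [-0.137, 0.991, 0.001], [0.005, 0.002, -1.0]]
wrist_force: [0.4, 0.2, -0.0]
gripper_width: 0.004
gripper_force: 0.0
```

>>> {"fn": "apply_moves", "kwargs": {
  "moves": [
    [[0, 0, 0], 0],
    [[0, 0, 0], 0]
  ]
}}

```text
time_s: 32.95
tcp_pos: [0.6103, -0.2128, 0.1741]
ee_rot: [[-0.99, -0.138, 0.004], [-0.138, 0.99, -0.001], [-0.004, -0.002, -1.0]]
wrist_force: [0.5, -0.2, 0.7]
gripper_width: 0.004
gripper_force: 0.0
```

```bash
python3 -c "
from h import *
s=imaging.capture('scene')
cv2.imwrite('pics/t5.png',cv2.resize(s['frame'][100:310,70:340],None,fx=2.5,fy=2.5))"
```

```text
(no output)
```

View pics/t5.png

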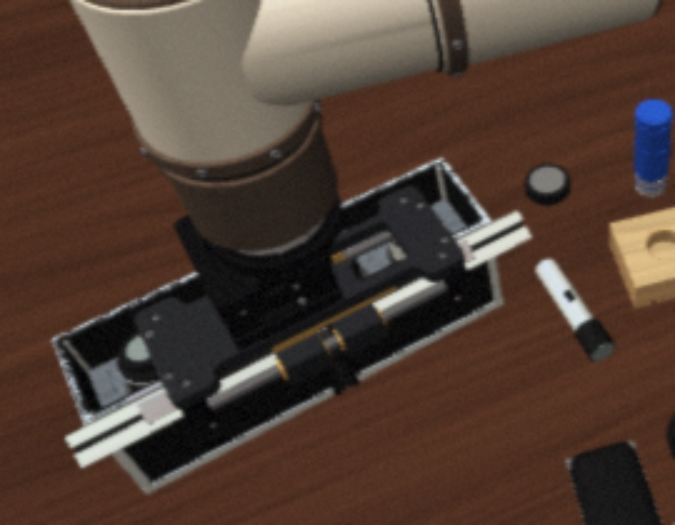

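The closed fingers are behind the lid's outer face. Pulling toward the robot along an arc.

>>> {"fn": "apply_moves", "kwargs": {
  "moves": [
    [[0.016, 0, -0.002], 0],
    [[0.014, 0, -0.002], 0],
    [[0.013, 0, -0.003], 0],
    [[0.012, 0, -0.003], 0],
    [[0.012, 0, -0.003], 0]
  ]
}}

```text
time_s: 33.42
tcp_pos: [0.5536, -0.222, 0.194]
ee_rot: [[-0.989, -0.142, 0.03], [-0.143, 0.99, -0.006], [-0.028, -0.01, -1.0]]
wrist_force: [6.5, 0.2, 6.3]
gripper_width: 0.009
gripper_force: 3.5
```

>>> {"fn": "apply_moves", "kwargs": {
  "moves": [
    [[0.011, 0, -0.004], 0],
    [[0.011, 0, -0.004], 0],
    [[0.011, 0, -0.003], 0],
    [[0, 0, 0], 0],
    [[0, 0, 0], 0]
  ]
}}

```text
time_s: 33.83
tcp_pos: [0.5102, -0.2263, 0.1968]
ee_rot: [[-0.99, -0.138, 0.002], [-0.138, 0.99, -0.001], [-0.001, -0.001, -1.0]]
wrist_force: [1.6, 0.3, 3.1]
gripper_width: 0.004
gripper_force: 1.3
```

```bash
python3 -c "
from h import *
P=r.sense();p=P['tcp_pos'];print('u',(p[0]-.5055)*.99+(p[1]+.2268)*.138,'z',p[2],P['wrist_force'])
s=imaging.capture('scene')
cv2.imwrite('pics/t6.png',cv2.resize(s['frame'][100:310,70:340],None,fx=2.5,fy=2.5))"
```

```text
u 0.004700500583094644 z 0.19680262782472874 [1.59474965 0.32447815 3.148113  ]
```

View pics/t6.png

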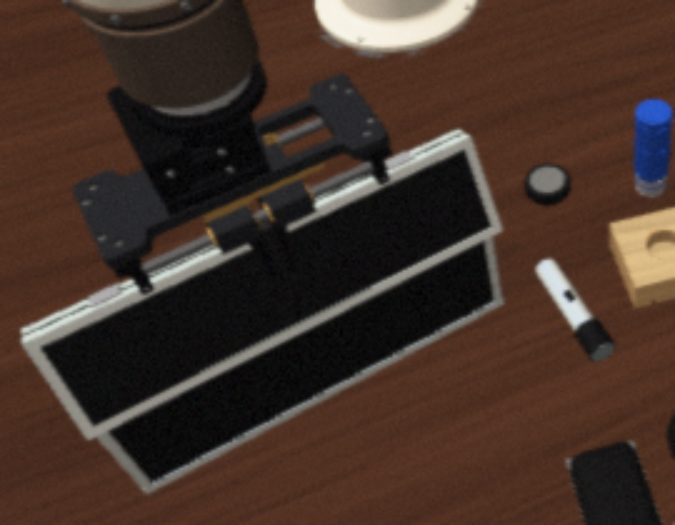

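The lid is past vertical and following; I continue the arc downward.

>>> {"fn": "apply_moves", "kwargs": {
  "moves": [
    [[0.011, 0, 0.002], 0],
    [[0.01, 0, 0.003], 0],
    [[0.01, 0, 0.005], 0],
    [[0.009, 0, 0.005], 0],
    [[0.008, 0, 0.007], 0]
  ]
}}

```text
time_s: 34.3
tcp_pos: [0.4625, -0.2326, 0.173]
ee_rot: [[-0.99, -0.138, 0.0], [-0.138, 0.99, 0.0], [-0.0, 0.0, -1.0]]
wrist_force: [1.2, -0.5, 1.7]
gripper_width: 0.008
gripper_force: 1.0
```

>>> {"fn": "apply_moves", "kwargs": {
  "moves": [
    [[0.008, 0, 0.008], 0],
    [[0.005, 0, 0.008], 0],
    [[0.004, 0, 0.008], 0],
    [[0, 0, 0], 0],
    [[0, 0, 0], 0]
  ]
}}

```text
time_s: 34.72
tcp_pos: [0.4446, -0.2347, 0.1484]
ee_rot: [[-0.99, -0.138, -0.004], [-0.138, 0.99, 0.001], [0.004, 0.001, -1.0]]
wrist_force: [0.5, 0.3, -0.1]
gripper_width: 0.003
gripper_force: 0.0
```

>>> {"fn": "apply_moves", "kwargs": {
  "moves": [
    [[0, 0, 0.002], 0],
    [[0, 0, 0.002], 0],
    [[0, 0, 0.002], 0],
    [[0, 0, 0], 0],
    [[0, 0, 0], 0]
  ]
}}

```text
time_s: 35.13
tcp_pos: [0.4455, -0.2349, 0.1472]
ee_rot: [[-0.99, -0.14, -0.001], [-0.14, 0.99, -0.001], [0.001, -0.001, -1.0]]
wrist_force: [-7.5, 6.4, 23.3]
gripper_width: 0.006
gripper_force: 11.4
```

Firm stop at 0.147, exactly the shut height of the outer face. Retreating and checking.

>>> {"fn": "apply_moves", "kwargs": {
  "moves": [
    [[0, 0, -0.01], 0],
    [[0, 0, -0.03], 0],
    [[0, 0, -0.035], 0],
    [[0, 0, -0.03], 0],
    [[0, 0, 0], 0]
  ]
}}

```text
time_s: 35.55
tcp_pos: [0.4491, -0.2363, 0.2551]
ee_rot: [[-0.99, -0.139, 0.011], [-0.139, 0.99, -0.005], [-0.011, -0.006, -1.0]]
wrist_force: [1.0, -0.3, -0.0]
gripper_width: 0.001
gripper_force: 0.0
```

>>> {"fn": "apply_moves", "kwargs": {
  "moves": [
    [[0.04, 0, 0], 0],
    [[0.03, 0, 0], 0],
    [[0, 0, 0], 0],
    [[0, 0, 0], 0],
    [[0, 0, 0], 0]
  ]
}}

```text
time_s: 35.97
tcp_pos: [0.3768, -0.2447, 0.2485]
ee_rot: [[-0.99, -0.138, 0.0], [-0.138, 0.99, -0.0], [-0.0, -0.0, -1.0]]
wrist_force: [-0.6, 0.4, 0.1]
gripper_width: 0.006
gripper_force: 0.0
```

```bash
python3 -c "
from h import *
t=imaging.capture('top');s=imaging.capture('scene')
a,b=models.place_of(t,'lid_edge'),models.place_of(s,'lid_edge');print(a,b)
if a and b:print('edge',tri(t,np.array(a[0]['at'])*[640,400],s,np.array(b[0]['at'])*[640,400]))
e=np.array([.5055,-.2268])-.088*np.array([.99,.138]);print('expected',e,proj(s,[*e,.136])/[640,400])
cv2.imwrite('pics/t7.png',cv2.convertScaleAbs(cv2.resize(s['frame'][130:310,70:300],None,fx=3,fy=3),alpha=1.5))"
```

```text
[{'at': [0.6523, 0.5897], 'confidence': 0.91}] [{'at': [0.2617, 0.4823], 'confidence': 0.85}]
edge (array([ 0.41694785, -0.24409313,  0.13767347]), np.float64(0.006315904055603641))
expected [ 0.41838  -0.238944] [0.26865685 0.48257172]
```

View pics/t7.png

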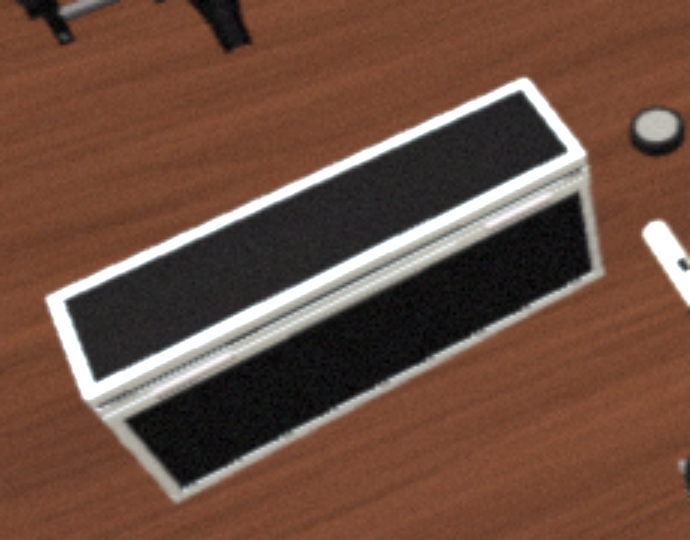

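The lid is down evenly, with its edge measured at 138 mm (136 expected), and the arm is clear of everything.

```bash
python3 -c "
from h import *
print(r.finish_job())"
```

```text
the job is handed in; nothing more can be done
None
```

I seated all four eyepieces in their own wells, shut the lid to a firm stop and handed the job in; the hand-in returned no verdict.

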